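# Charge the vibratory mill and hold its enabling plunger at half travel

### The arm

A 6-joint arm with a two-finger parallel gripper is mounted at the origin on the work surface. World frame = base frame: x ahead of the robot, y to its left, z up, the work surface at z = 0. Lengths are in m, angles in rad, forces in N, time in s.
With the tool pointing down it reaches from about 0.35 to 0.975 m from the base axis. Payload 17.4 kg.
Tool frame: the origin (TCP) lies where the fingers leave the gripper's body, on its centre line; the fingertips stand 73 mm ahead of it and the grasp point (between the pads) lies 54 mm ahead of it; z points along the fingers, y is the direction in which the jaws open and shut (so a half turn about z gives the same grasp; the last joint's range is limited). The gripper opens to 85 mm and grips with 20 to 120 N. Pads are 22 mm wide; open, the fingers measure 114 mm over their backs; the gripper's body (76 mm by 85 mm) begins 54 mm behind the grasp point. The pads swing forward as they close: fully open they stand 13 mm farther back than shut.
Start: joints at [-1.14, 0.116, 1.442, -0, 1.584, -0.038], TCP at [0.305, -0.602, 0.304] pointing down, gripper open.
Joint ranges: [-2.83, 2.83], [-0.83, 2.19], [0.07, 2.5], [-1.14, 4.28], [0.01, 3], [-2.97, 2.97]. Speed limits (rad/s): [1.89, 1.89, 2.22, 3.14, 3.14, 3.14].

### API

Orientations are given as a unit quaternion [w, x, y, z].
In Python, from cell import r, vision, outline_of, tip_of gives the robot as it stands.
- The arm moves only by the shell command python3 -m handwheel 'ROWS'. ROWS is JSON, a list of rows, each a list of 3 entries, a list of its own where there are three numbers: the shift along the tool's x, y, z in cm, then the turn, a rotation vector about the tool's x, y, z in degrees, then the gripper's target within -1 to 1 (shut at 1, half-way at 0, fully open at -1). A call has 1 to 10 rows; each row is the pose to reach, as a shift and turn from the pose commanded when the call began, along the tool's axes at that moment; what a row does not reach only later rows make up. A row lasts 1/8 s, in which the tool goes at most 62.5 mm and 10.7 degrees, less where a joint would pass 70% of its speed; a pose out of reach is approached as far as the arm can. A call with a gripper value outside its range is refused whole. The fingers move at their own pace and stop on an object; the grip force is fixed at half the most. Time passes only in rows, so rows that repeat a pose let the fingers close. It gives the time, the measured TCP pose, the force and the opening at its end, in the units of the state.
- r.get_state(): the state, without advancing time (a new reading comes with each control period).
- vision.snapshot(name): name is "scene" or "side" or "wrist"; returns (picture, depth): 420x560x3 uint8, blue, green, red; 420x560 float32, m along the optical axis (not along the pixel's ray), 0 where there is no reading.
- vision.get_calibration(name): a dict with "camera_matrix" (3x3 intrinsics, pixels), "R" (3x3) and "t" (3): a world point X has camera coordinates R X + t. Camera axes: x right, y down, z forward; pixel columns grow to the right and rows downward; lengths in m; the calibration is good to about 2 mm. A picture is of the moment at which its call begins: read the wrist's pose just before it. get_calibration takes no time and is no camera call; for the wrist camera it gives the pose at the moment of the call.
- r.hand_in(): hands the job in, once; it reports no verdict.
Trained networks look in the newest picture that a camera, given by its name, has taken for a name from the list of things; names that differ only in an ending like _2 or _b are one class to them, and where a whole thing is asked for, a point or a joint stands for the part that bears it (a point fixed in the world has none). Each returns a list of dicts, best first, with "p" (0 to 1); they miss things now and then, are a little off and sometimes report something else, mostly with a low value. They report only what shows in the picture. A call takes as long as a camera call.
- outline_of(camera, target): "region" (420x560 bool, what is visible of it) and "point" ([row, column] in pixels, amid what is visible of it).
- tip_of(camera, target): "point" ([row, column] in pixels: a listed point, or the origin of a listed thing).
The state is a dict: "clock": time; "joint_pos": joint angles; "dq": joint speeds; "effort": joint torques, N m; "tcp_pos": TCP position; "eef_rot": TCP orientation; "ft_force": force on the tool from outside, world axes, zero at the start; "wrist_torque": the same for the moment, N m; "gripper_width": finger opening in m.
Only numpy, scipy, OpenCV 4.12 (cv2) and the standard library are available. Lean on these libraries where they do the work, as an engineer would, in place of code of your own. Each camera call takes 0.05 s, during which the arm holds its last target.

### The job

Pour all six grinding balls from the cup into the steel bowl of the vibratory mill and stand the empty cup upright on the bench again. Then press the sprung plunger on the grey control box halfway down, its cap level with the top of the index post beside it, never pushing it fully home, which would trip the mill, and finish the program while the robot is still holding it there. Leave the other things on the bench where they are.

Things in the scene. Friction and masses are not known exactly. Their poses are not given: they have to be found in the camera images.
- mill: Small vibratory mill fixed to the bench: a round green base 156 mm in diameter and 30 mm high on which an open steel bowl stands on springs. Origin on its axis at bench level, z up. The bowl's inner floor is 82 mm across and 55 mm above the bench; the walls flare to a rim 140 mm across outside, 132 mm inside, 125 mm above the bench.
- bowl_mouth (a point): Centre of the bowl's mouth at rim height, 125 mm above the bench.
- control_box: Grey steel box 100 x 100 x 60 mm fixed to the bench, with a black round-capped plunger standing on the middle of its top. Origin at the centre of its underside, z up, x and y along its sides. A fixed steel index post, 8 mm in diameter, stands at x -30, y +30 mm in the box's frame; its top is 90 mm above the bench, which is where the top of the cap is at half travel.
- plunger_top (a point): Centre of the flat top of the plunger's cap. The cap is 48 mm in diameter and 12 mm thick; released, its top is 102 mm above the bench. It moves straight down.
- plunger (a joint): How far the plunger is pressed down, in m: 0 released, 0.012 half travel (cap top level with the index post), 0.024 fully home. A spring returns it: about 5 N to start moving, 11 N at half travel, 17 N fully home.
- cup: Plain aluminium cup without a handle, open at the top, 85 mm high, 60 mm outside diameter at the foot growing to 66 mm at the rim, walls 3 mm, floor 4 mm, 100 to 210 g. Origin at the centre of its underside, z along its axis towards the mouth. At the start it stands on the bench with the six balls inside.
- cup_rim (a point): Centre of the cup's mouth, 85 mm above its underside.
- ball1_center (a point): Centre of white ceramic grinding ball 1 of 6: 16 mm in diameter, 14 g, in the cup at the start.
- ball2_center (a point): Centre of white ceramic grinding ball 2 of 6: 16 mm in diameter, 14 g, in the cup at the start.
- ball3_center (a point): Centre of white ceramic grinding ball 3 of 6: 16 mm in diameter, 14 g, in the cup at the start.
- ball4_center (a point): Centre of white ceramic grinding ball 4 of 6: 16 mm in diameter, 14 g, in the cup at the start.
- ball5_center (a point): Centre of white ceramic grinding ball 5 of 6: 16 mm in diameter, 14 g, in the cup at the start.
- ball6_center (a point): Centre of white ceramic grinding ball 6 of 6: 16 mm in diameter, 14 g, in the cup at the start.
- weight_a: Bystander to leave alone: brass laboratory weight with a small knob, 44 dia x 52 high (mm). Origin at the centre of its underside.
- bearing: Bystander to leave alone: steel ring, 52 dia x 16 high (mm). Origin at the centre of its underside.
- oil_jar: Bystander to leave alone: closed amber glass jar, 48 dia x 70 high (mm). Origin at the centre of its underside.
- weight_b: Bystander to leave alone: dark steel disc, 52 dia x 20 high (mm). Origin at the centre of its underside.
- meter: Bystander to leave alone: hand multimeter lying flat, 85 x 150 x 34 (mm). Origin at the centre of its underside.
- beaker: Bystander to leave alone: empty wide glass beaker, 100 dia x 110 high (mm). Origin at the centre of its underside.
- wrench: Bystander to leave alone: open-ended wrench lying flat, about 180 long (mm). Origin near the middle of its length.

How it is judged:
By the outcome, as a careful person would: the job done as asked, in the order asked, and still so for the second after the job is handed in, while the arm keeps its last pose, push and grip.
It also fails if it takes over 67 s, if anything falls off the work surface, if the arm or the gripper's body presses on something with over 40 N, if the wrist force passes 120 N, or if a joint passes its speed limit or range.

## Working session

There is one attempt and no reset: what is moved stays moved. The work goes in short steps, Python scripts to look and compute and a shell command to move; the robot and the scene stay as the last step left them, time stands still between calls to the robot, and variables do not carry over. Pictures are saved under pics/ and viewed, and the job is handed in when it is done.

```bash
ls; mkdir -p pics; python3 - <<'E'
from cell import r,vision,outline_of,tip_of
import cv2,numpy as np
s=r.get_state();print({k:np.round(v,4).tolist() for k,v in s.items()})
for n in ("scene","side","wrist"):
    c=vision.get_calibration(n);print(n,np.round(c["camera_matrix"],1).tolist(),np.round(c["R"],3).tolist(),np.round(c["t"],3).tolist())
    p,d=vision.snapshot(n);cv2.imwrite(f"pics/{n}0.png",p);np.save(f"pics/{n}0.npy",d)
E
```

```text
pics
{'clock': 0.0, 'joint_pos': [-1.1398, 0.1165, 1.4423, -0.0, 1.584, -0.0378], 'dq': [-0.0006, -0.0011, 0.0015, 0.0008, 0.0, 0.0006], 'effort': [-0.0007, -73.1986, -63.2489, -0.0001, 0.0064, 0.0], 'tcp_pos': [0.3049, -0.6021, 0.3032], 'eef_rot': [-0.0006, 0.9727, 0.2323, -0.0001], 'ft_force': [0.6034, 0.1827, 0.1567], 'wrist_torque': [-0.0151, 0.0025, 0.0199], 'gripper_width': 0.0851}
scene [[444.2, 0.0, 276.4], [0.0, 444.2, 206.8], [0.0, 0.0, 1.0]] [[-0.265, 0.964, -0.001], [0.772, 0.212, -0.6], [-0.578, -0.16, -0.8]] [0.164, -0.385, 1.601]
side [[397.7, 0.0, 276.7], [0.0, 397.7, 209.5], [0.0, 0.0, 1.0]] [[-0.959, -0.283, 0.006], [-0.203, 0.671, -0.713], [0.198, -0.685, -0.701]] [0.595, 0.192, 0.862]
wrist [[318.9, 0.0, 279.5], [0.0, 318.9, 208.3], [0.0, 0.0, 1.0]] [[0.45, -0.893, -0.002], [-0.848, -0.428, 0.314], [-0.281, -0.14, -0.949]] [-0.674, -0.041, 0.381]
```

View pics/scene0.png

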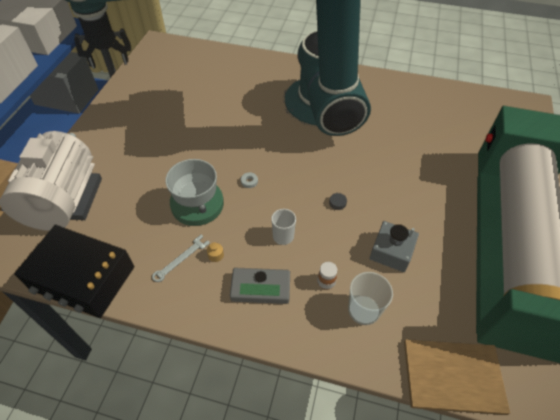

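View pics/side0.png

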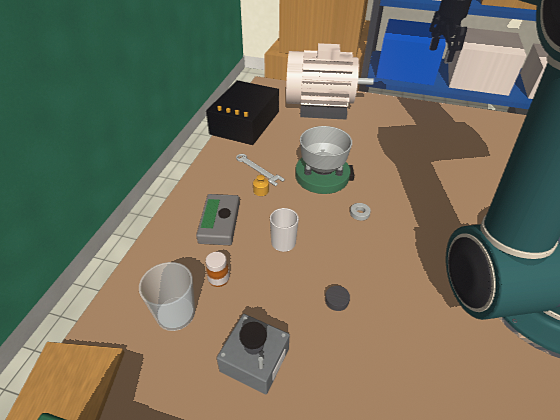

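View pics/wrist0.png

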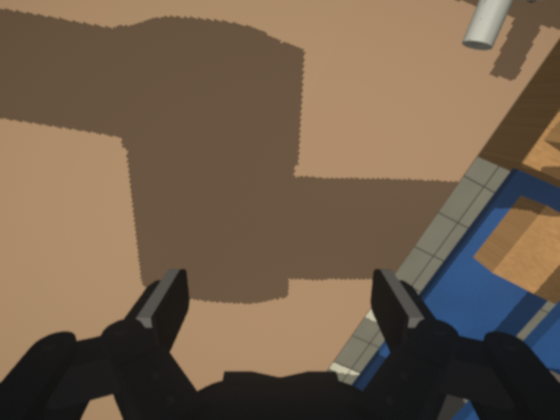

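```bash
cat > h.py <<'E'
from cell import r,vision,outline_of,tip_of
import cv2,numpy as np
from scipy.spatial.transform import Rotation as Ro
def back(n,d,px,z=None,c=None):
    c=c or vision.get_calibration(n);K=c["camera_matrix"];R=np.array(c["R"]);t=np.array(c["t"])
    v,u=px;ray=np.linalg.inv(K)@[u,v,1]
    C=-R.T@t;w=R.T@ray
    if z is not None: return C+w*(z-C[2])/w[2]
    return C+w*d
def proj(n,X,c=None):
    c=c or vision.get_calibration(n);q=np.array(c["camera_matrix"])@(np.array(c["R"])@X+np.array(c["t"]));return q[:2]/q[2]
def cloud(n,d,mask):
    c=vision.get_calibration(n);K=c["camera_matrix"];R=np.array(c["R"]);t=np.array(c["t"])
    v,u=np.nonzero(mask&(d>0));z=d[v,u]
    P=np.stack([(u-K[0,2])/K[0,0]*z,(v-K[1,2])/K[1,1]*z,z],1)
    return (P-t)@R
def tool():
    s=r.get_state();q=s["eef_rot"];return np.array(s["tcp_pos"]),Ro.from_quat([q[1],q[2],q[3],q[0]]).as_matrix(),s
E
python3 - <<'E'
from h import *
Z={"cup_rim":.085,"bowl_mouth":.125,"plunger_top":.102}
for n in ("scene","side"):
    d=np.load(f"pics/{n}0.npy")
    for k in ["cup","mill","control_box","cup_rim","bowl_mouth","plunger_top","weight_a","bearing","oil_jar","meter","beaker","wrench"]:
        for o in tip_of(n,k)[:2]:
            print(n,k,round(o["p"],2),np.round(o["point"]),np.round(back(n,None,o["point"],Z.get(k,0)),3))
E
```

```text
scene cup 0.58 [235. 285.] [0.597 0.021 0.   ]
scene mill 0.75 [203. 196.] [ 0.558 -0.264  0.   ]
scene control_box 0.86 [254. 391.] [0.579 0.315 0.   ]
scene cup_rim 0.87 [219. 284.] [0.602 0.017 0.085]
scene bowl_mouth 0.92 [175. 190.] [ 0.553 -0.263  0.125]
scene bowl_mouth 0.58 [203. 340.] [0.542 0.154 0.125]
scene plunger_top 0.81 [234. 398.] [0.583 0.311 0.102]
scene weight_a 0.78 [202. 336.] [0.443 0.137 0.   ]
scene weight_a 0.67 [217. 283.] [ 0.536 -0.001  0.   ]
scene bearing 0.46 [179. 250.] [ 0.424 -0.137  0.   ]
scene oil_jar 0.6 [281. 325.] [0.708 0.157 0.   ]
scene oil_jar 0.18 [202. 338.] [0.44  0.141 0.   ]
scene beaker 0.91 [313. 361.] [0.772 0.262 0.   ]
scene wrench 0.93 [258. 181.] [ 0.744 -0.234  0.   ]
side cup 0.92 [240. 284.] [0.601 0.007 0.   ]
side mill 0.7 [177. 323.] [ 0.557 -0.258  0.   ]
side control_box 0.77 [357. 256.] [0.571 0.308 0.   ]
side cup_rim 0.81 [217. 285.] [0.598 0.012 0.085]
side bowl_mouth 0.79 [138. 325.] [ 0.566 -0.268  0.125]
side plunger_top 0.72 [332. 256.] [0.567 0.31  0.102]
side weight_a 0.84 [194. 260.] [ 0.707 -0.133  0.   ]
side weight_a 0.65 [299. 336.] [0.446 0.137 0.   ]
side bearing 0.75 [215. 360.] [ 0.433 -0.132  0.   ]
side oil_jar 0.77 [278. 219.] [0.71  0.158 0.   ]
side meter 0.81 [225. 219.] [0.773 0.006 0.   ]
side beaker 0.77 [314. 176.] [0.761 0.268 0.   ]
side wrench 0.69 [167. 261.] [ 0.742 -0.25   0.   ]
```

The scene view shows the cup at about (col 284, row 227), the mill at (193,190) and the box at (396,245). The bystanders stand clear of the straight path between them. I'll refine the positions with depth.

```bash
python3 - <<'E'
from h import *
def circ(P):
    A=np.c_[2*P[:,:2],np.ones(len(P))];s=np.linalg.lstsq(A,(P[:,:2]**2).sum(1),rcond=None)[0]
    return s[:2],np.sqrt(s[2]+s[:2]@s[:2])
for n in ("scene","side"):
    d=np.load(f"pics/{n}0.npy");P=cloud(n,d,np.ones_like(d,bool))
    def near(x,y,rr,z0,z1):
        return P[(np.hypot(P[:,0]-x,P[:,1]-y)<rr)&(P[:,2]>z0)&(P[:,2]<z1)]
    q=near(.6,.013,.06,.079,.092);print(n,"cup rim",circ(q),len(q),q[:,2].max())
    q=near(.558,-.262,.09,.119,.132);print("bowl rim",circ(q),len(q),q[:,2].max())
    q=near(.575,.31,.035,.095,.108);print("cap",np.median(q[:,:2],0),(q[:,:2].max(0)+q[:,:2].min(0))/2,q[:,2].mean(),len(q))
    q=near(.575,.31,.09,.055,.065);h=cv2.minAreaRect((q[:,:2]*1000).astype(np.float32));print("box top",h,len(q))
    q=near(.575,.31,.08,.082,.094);q=q[np.hypot(*(q[:,:2]-[.575,.31]).T)>.03];print("post",np.median(q,0),len(q))
    q=near(.6,.013,.022,-.01,.06);print("balls",q[:,2].max() if len(q) else 0)
    for nm,x,y in (("jar",.708,.157),("meter",.77,0),("wa",.707,-.133),("bea",.767,.265),("wb",.443,.137),("ring",.43,-.135)):
        q=near(x,y,.07,.01,.2);print(nm,np.round(q.min(0),3),np.round(q.max(0),3))
E
```

```text
scene cup rim (array([0.60092245, 0.01525451]), np.float64(0.031060592754381215)) 123 0.09093949085758865
bowl rim (array([ 0.56241966, -0.25772654]), np.float64(0.06733424579816838)) 302 0.13006471800441421
cap [0.57430109 0.31438119] [0.57219121 0.31478389] 0.10164828640844505 249
box top ((573.2958984375, 314.9951171875), (99.52926635742188, 102.66284942626953), 81.18108367919922) 909
post [0.54827974 0.34966798 0.08727277] 12
balls 0.023514387635214868
jar [0.69  0.136 0.01 ] [0.735 0.184 0.075]
meter [ 0.719 -0.069  0.01 ] [0.826 0.07  0.044]
wa [ 0.683 -0.201  0.01 ] [ 0.751 -0.08   0.056]
bea [0.711 0.219 0.01 ] [0.812 0.317 0.115]
wb [0.42  0.116 0.01 ] [0.473 0.166 0.026]
ring [ 0.408 -0.163  0.01 ] [ 0.463 -0.111  0.022]
side cup rim (array([0.5999488 , 0.01608429]), np.float64(0.031162358009206803)) 197 0.08848480693286659
bowl rim (array([ 0.56198246, -0.25671637]), np.float64(0.06732288392034914)) 352 0.12945754314758756
cap [0.57048777 0.31780065] [0.57155114 0.31571569] 0.10290945380887334 592
box top ((571.7903442382812, 315.8341064453125), (100.25411987304688, 100.6971664428711), 81.07392883300781) 2209
post [0.54625744 0.35113101 0.09088349] 28
balls 0
jar [0.685 0.141 0.01 ] [0.732 0.187 0.075]
meter [ 0.719 -0.07   0.01 ] [0.825 0.07  0.045]
wa [ 0.679 -0.2    0.01 ] [ 0.747 -0.076  0.054]
bea [0.712 0.218 0.01 ] [0.811 0.318 0.114]
wb [0.42  0.117 0.01 ] [0.472 0.167 0.025]
ring [ 0.411 -0.162  0.01 ] [ 0.462 -0.109  0.021]
```

```bash
cat >> h.py <<'E'
def Rt(az,psi,roll=0,xup=1):
    # tool z at azimuth az, psi deg below horizontal; tool x upward (xup=1) or downward
    a,p=np.radians([az,psi]);z=np.array([np.cos(p)*np.cos(a),np.cos(p)*np.sin(a),-np.sin(p)])
    x=np.array([np.sin(p)*np.cos(a),np.sin(p)*np.sin(a),np.cos(p)])*xup
    return np.c_[x,np.cross(z,x),z]@Ro.from_euler('z',roll,degrees=True).as_matrix()
def goto(pg,R,off=.054):
    """grasp-point target pg -> rows"""
    p,R0,s=tool();T=np.array(pg)-off*R[:,2]
    print("tcp",T.round(3),"SHIFT cm",(100*R0.T@(T-p)).round(2).tolist(),"TURN",np.degrees(Ro.from_matrix(R0.T@R).as_rotvec()).round(1).tolist())
E
python3 - <<'E'
from h import *
p,R,s=tool();c=vision.get_calibration("wrist");C=-np.array(c["R"]).T@c["t"]
print(R.round(2).tolist(),"cam in tool",R.T@(C-p),"cam axis",R.T@np.array(c["R"])[2])
for xu in(1,-1):
  goto([.50,.0155,.20],Rt(0,90,0,xu))
  goto([.50,.0155,.20],Rt(0,30,0,xu))
E
```

```text
[[0.89, 0.45, -0.0], [0.45, -0.89, -0.0], [-0.0, 0.0, -1.0]] cam in tool [ 7.98987595e-02 -4.60689869e-05 -7.00526657e-02] cam axis [-0.31382771 -0.00127046  0.9494791 ]
tcp [0.5   0.016 0.254] SHIFT cm [45.31, -46.29, 4.99] TURN [0.0, 0.0, 26.9]
tcp [0.453 0.016 0.227] SHIFT cm [41.14, -48.4, 7.69] TURN [-14.1, 58.9, 24.3]
tcp [0.5   0.016 0.254] SHIFT cm [45.31, -46.29, 4.99] TURN [-0.0, 0.0, -153.1]
tcp [0.453 0.016 0.227] SHIFT cm [41.14, -48.4, 7.69] TURN [-77.8, -18.6, -134.8]
```

```bash
python3 -m handwheel '[[[45,-46,0],[0,0,27],-1],[[45,-46,0],[0,0,27],-1],[[45,-46,0],[0,0,27],-1],[[45,-46,0],[0,0,27],-1],[[45,-46,0],[0,0,27],-1],[[45,-46,0],[0,0,27],-1],[[45,-46,0],[0,0,27],-1],[[45,-46,0],[0,0,27],-1],[[45,-46,0],[0,0,27],-1],[[45,-46,0],[0,0,27],-1]]'
python3 -c "
from h import *
p,R,s=tool();print(np.round(s['joint_pos'],4),p,R.round(3).tolist())"
```

```text
clock: 2.6
tcp_pos: [0.4931, -0.004, 0.3043]
eef_rot: [0.0, 1.0, -0.001, 0.0]
ft_force: [1.5, 0.1, -0.0]
gripper_width: 0.0854
[-0.0599 -0.2884  1.8198 -0.      1.6092  1.5133] [ 0.49312796 -0.00403515  0.3042942 ] [[1.0, -0.002, 0.001], [-0.002, -1.0, -0.0], [0.001, 0.0, -1.0]]
```

```bash
python3 -m handwheel '[[[0,0,0],[0,45,0],-1],[[0,0,0],[0,45,0],-1],[[0,0,0],[0,45,0],-1],[[0,0,0],[0,45,0],-1],[[0,0,0],[0,45,0],-1]]'
python3 -c "
from h import *
p,R,s=tool();print(np.round(s['joint_pos'],4),p,R.round(3).tolist())"
```

```text
clock: 3.22
tcp_pos: [0.4921, -0.0061, 0.3035]
eef_rot: [0.001, 0.924, -0.001, 0.383]
ft_force: [-0.8, -0.1, 0.8]
gripper_width: 0.0854
[-0.0923 -0.6739  2.1782  0.0843  0.8544  1.4519] [ 0.49209583 -0.00612011  0.30348956] [[0.706, -0.003, 0.708], [-0.002, -1.0, -0.002], [0.708, 0.0, -0.706]]
```

```bash
cat > fk.py <<'E'
import numpy as np
from scipy.optimize import least_squares
from scipy.spatial.transform import Rotation as Ro
D=[([-1.1398,.1165,1.4423,0,1.584,-.0378],[.3049,-.6021,.3032]),([-.0599,-.2884,1.8198,0,1.6092,1.5133],[.49313,-.00404,.30429]),([-.0923,-.6739,2.1782,.0843,.8544,1.4519],[.4921,-.00612,.30349])]
def fk(q,P,s4=1,s6=1):
    a,h,d2,d3,L,o,e=P
    E=lambda ax,v:Ro.from_euler(ax,v).as_matrix()
    R=E('z',q[0]);p=R@[a,o,h]
    R=R@E('y',q[1]);p=p+R@[0,0,d2]
    R=R@E('y',q[2]);p=p+R@[e,0,d3]
    R=R@E('z',s4*q[3]);R=R@E('y',q[4]);p=p+R@[0,0,L]
    R=R@E('z',s6*q[5]+np.pi/2*0)
    return p,R
def fit(D,e=True):
    f=lambda P:np.concatenate([fk(q,P)[0]-np.array(p) for q,p in D]+[[.02*P[0],.02*P[6]]])
    return least_squares(f,[0,.3,.4,.5,.25,.0255,0])
if __name__=="__main__":
    s=fit(D);print(s.x.round(4),s.fun.round(4))
    for q,p in D: print(fk(q,s.x)[1].round(2).tolist())
E
python3 fk.py
```

```text
[0.0162 0.0688 0.4546 0.6056 0.2172 0.0255 0.0071] [ 0.     -0.     -0.      0.0001 -0.     -0.0002 -0.0001  0.      0.0002
  0.0003  0.0001]
[[-0.45, 0.89, -0.0], [0.89, 0.45, 0.0], [0.0, 0.0, -1.0]]
[[0.0, 1.0, 0.0], [1.0, -0.0, -0.0], [-0.0, 0.0, -1.0]]
[[0.0, 0.71, 0.71], [1.0, -0.0, -0.0], [0.0, 0.71, -0.71]]
```

```bash
cat > ik.py <<'E'
from fk import *
P=fit(D).x
lo=np.array([-2.83,-.83,.07,-1.14,.01,-2.97]);hi=np.array([2.83,2.19,2.5,4.28,3,2.97])
Z90=Ro.from_euler('z',90,degrees=True).as_matrix()
def Rt(az,psi,roll=0,xup=1):
    a,p=np.radians([az,psi]);z=np.array([np.cos(p)*np.cos(a),np.cos(p)*np.sin(a),-np.sin(p)])
    x=np.array([np.sin(p)*np.cos(a),np.sin(p)*np.sin(a),np.cos(p)])*xup
    return np.c_[x,np.cross(z,x),z]@Ro.from_euler('z',roll,degrees=True).as_matrix()
def ik(T,R,q0,n=6):
    def f(q):
        p,M=fk(q,P);return np.r_[(p-T)*5,Ro.from_matrix((M@Z90).T@R).as_rotvec()]
    best=None;rg=np.random.default_rng(0)
    for k in range(n):
        s=least_squares(f,np.clip(q0 if k==0 else rg.uniform(lo,hi),lo+1e-3,hi-1e-3),bounds=(lo,hi))
        if best is None or s.cost<best.cost-1e-9: best=s
        if best.cost<1e-8: break
    return best.x,best.cost
E
python3 - <<'E'
from ik import *
q0=np.array([-.09,-.67,2.18,.08,.85,1.45])
for az in (0,-30,-45,30):
  for psi in (60,50,45,40,30,20):
    R=Rt(az,psi);T=np.array([.60,.0155,.05])-.054*R[:,2]
    q,c=ik(T,R,q0,12);print(az,psi,q.round(2),"%.1e"%c)
E
```

```text
0 60 [-0.02 -0.26  2.19  0.02  0.68  1.54] 3.9e-20
0 50 [-0.02 -0.33  2.3   0.03  0.47  1.52] 7.1e-25
0 45 [-0.02 -0.36  2.35  0.05  0.37  1.51] 1.1e-18
0 40 [-0.03 -0.38  2.39  0.08  0.25  1.48] 3.6e-24
0 30 [-0.03 -0.4   2.48  1.06  0.03  0.5 ] 6.8e-20
0 20 [-0.02 -0.35  2.5   3.05  0.18 -1.49] 4.3e-03
-30 60 [ 0.12 -0.19  2.14 -0.43  0.81  2.45] 7.7e-20
-30 50 [ 0.17 -0.24  2.23 -0.69  0.7   2.7 ] 2.0e-18
-30 45 [ 0.19 -0.25  2.27 -0.85  0.67  2.85] 1.3e-28
-30 40 [ 0.21 -0.26  2.3  -0.98  0.64  2.97] 2.9e-04
-30 30 [ 0.2  -0.3   2.34 -1.06  0.59  2.97] 1.6e-02
-30 20 [ 0.26 -0.19  2.46  4.28  0.75 -2.34] 8.5e-03
-45 60 [ 0.17 -0.13  2.09 -0.53  0.93  2.79] 2.7e-25
-45 50 [ 0.22 -0.15  2.15 -0.75  0.89  2.97] 3.9e-04
-45 45 [ 0.23 -0.17  2.17 -0.79  0.87  2.97] 4.8e-03
-45 40 [ 0.3  -0.14  2.22 -1.08  0.9  -2.97] 3.9e-04
-45 30 [ 0.33 -0.13  2.22 -1.14  0.94 -2.91] 6.0e-03
-45 20 [ 0.35 -0.11  2.21 -1.14  1.   -2.88] 4.0e-02
30 60 [-0.16 -0.2   2.15  0.44  0.83  0.64] 2.4e-27
30 50 [-0.21 -0.25  2.24  0.7   0.73  0.4 ] 9.0e-20
30 45 [-0.24 -0.27  2.28  0.86  0.7   0.25] 3.5e-30
30 40 [-0.27 -0.28  2.32  1.03  0.69  0.09] 7.3e-20
30 30 [-0.31 -0.27  2.39  1.38  0.71 -0.25] 1.3e-18
30 20 [-0.35 -0.23  2.44  1.69  0.81 -0.56] 1.1e-16
```

```bash
cat > plan.py <<'E'
from ik import *
import sys
B=np.array([.562,-.257])
def cupup(pg): # tool frame cup axis
    return Rt(0,pg).T@np.array([0,0,1.])
def pour(pg,az,psi,roll,mouth,lh=.035):
    # lh: distance grasp point -> mouth along cup axis
    R=Rt(az,psi,roll);u=R@cupup(pg);g=np.array(mouth)-lh*u;return g-.054*R[:,2],R,u
if __name__=="__main__":
  for pg in (30,):
   for az in (-25,5,30,50,65):
    for psi in (0,15,30):
     for roll in (-140,140):
      T,R,u=pour(pg,az,psi,roll,[*B,.20])
      q,c=ik(T,R,np.array([-.7,-.3,2.2,1.4,.8,-.25+np.radians(roll)]),10)
      print(pg,az,psi,roll,"tilt",round(np.degrees(np.arccos(u[2]))),"mouth.toolz",round(u@R[:,2],2),q.round(2),"%.0e"%c)
E
python3 plan.py
```

```text
30 -25 0 -140 tilt 132 mouth.toolz -0.5 [-0.55 -0.46  2.45  2.87  0.43  2.51] 1e-22
30 -25 0 140 tilt 132 mouth.toolz -0.5 [-0.44 -0.46  2.45  3.13  0.42  0.88] 6e-26
30 -25 15 -140 tilt 121 mouth.toolz -0.5 [-0.54 -0.5   2.36  1.84  0.11 -2.74] 6e-20
30 -25 15 140 tilt 121 mouth.toolz -0.5 [-0.44 -0.49  2.36  3.02  0.03  0.99] 1e-29
30 -25 30 -140 tilt 109 mouth.toolz -0.5 [-0.53 -0.45  2.23  0.27  0.33 -1.17] 4e-29
30 -25 30 140 tilt 109 mouth.toolz -0.5 [-0.44 -0.45  2.23  0.01  0.32 -2.28] 3e-30
30 5 0 -140 tilt 132 mouth.toolz -0.5 [-0.83 -0.28  2.31  1.88  0.99 -2.97] 5e-04
30 5 0 140 tilt 132 mouth.toolz -0.5 [-0.76 -0.35  2.37  1.94  0.94  1.87] 6e-19
30 5 15 -140 tilt 121 mouth.toolz -0.5 [-0.8  -0.32  2.24  1.52  0.85 -2.68] 6e-26
30 5 15 140 tilt 121 mouth.toolz -0.5 [-0.74 -0.4   2.29  1.52  0.79  2.24] 1e-21
30 5 30 -140 tilt 109 mouth.toolz -0.5 [-0.75 -0.31  2.13  1.08  0.81 -2.28] 1e-21
30 5 30 140 tilt 109 mouth.toolz -0.5 [-0.69 -0.38  2.18  1.05  0.77  2.67] 5e-29
30 30 0 -140 tilt 132 mouth.toolz -0.5 [-0.9  -0.02  2.1   1.64  1.44 -2.95] 3e-23
30 30 0 140 tilt 13
[... 694 characters left out ...]
.01  1.94  1.26  1.63  2.02] 1e-25
30 50 30 -140 tilt 109 mouth.toolz -0.5 [-0.81  0.05  1.81  1.04  1.52 -2.74] 2e-21
30 50 30 140 tilt 109 mouth.toolz -0.5 [-0.82 -0.04  1.89  1.04  1.53  2.14] 2e-25
30 65 0 -140 tilt 132 mouth.toolz -0.5 [-0.85  0.29  1.75  1.38  1.93 -2.95] 3e-31
30 65 0 140 tilt 132 mouth.toolz -0.5 [-0.87  0.22  1.84  1.36  1.95  1.92] 1e-28
30 65 15 -140 tilt 121 mouth.toolz -0.5 [-0.83  0.22  1.72  1.17  1.82 -2.91] 2e-20
30 65 15 140 tilt 121 mouth.toolz -0.5 [-0.85  0.15  1.8   1.16  1.84  1.95] 2e-22
30 65 30 -140 tilt 109 mouth.toolz -0.5 [-0.78  0.16  1.69  0.97  1.72 -2.86] 2e-16
30 65 30 140 tilt 109 mouth.toolz -0.5 [-0.8   0.08  1.77  0.96  1.73  2.01] 8e-22
```

```bash
python3 - <<'E'
from ik import *
import h
q0=np.array([-.35,-.4,2.3,1.2,.7,0])
R=Rt(30,25);C=np.array([.60,.0155,.055])
for dd in (.15,0):
    T=C-(.052+dd)*R[:,2];print(T.round(3),ik(T,R,q0,12)[0].round(2),ik(T,R,q0,12)[1])
h.goto(C-.15*R[:,2],R,.052)
E
```

```text
[ 0.441 -0.076  0.14 ] [-0.65 -0.59  2.5   1.22  1.1  -0.16] 0.0008874419874710712
[ 0.559 -0.008  0.077] [-0.33 -0.26  2.41  1.53  0.75 -0.4 ] 2.402603784244657e-21
tcp [ 0.441 -0.076  0.14 ] SHIFT cm [-15.11, 7.0, 7.95] TURN [24.8, 19.5, -17.4]
```

```bash
python3 - <<'E'
from ik import *
import h
q0=np.array([-.35,-.4,2.3,1.2,.7,0])
R=Rt(30,25);C=np.array([.60,.0155,.055])
for dd,u in ((.12,.05),(.1,.05),(.08,.05),(.08,0),(.04,0)):
    T=C-(.052+dd)*R[:,2]+[0,0,u];q,c=ik(T,R,q0,12);print(dd,u,T.round(3),q.round(2),c)
    h.goto(T,R,0)
E
```

```text
0.12 0.05 [ 0.465 -0.062  0.178] [-0.58 -0.62  2.46  1.22  1.04 -0.07] 1.3372071390202208e-16
tcp [ 0.465 -0.062  0.178] SHIFT cm [-10.81, 5.64, 6.98] TURN [24.8, 19.5, -17.4]
0.1 0.05 [ 0.481 -0.053  0.169] [-0.53 -0.57  2.45  1.24  0.98 -0.09] 1.5817459514661816e-16
tcp [ 0.481 -0.053  0.169] SHIFT cm [-10.3, 4.73, 8.68] TURN [24.8, 19.5, -17.4]
0.08 0.05 [ 0.496 -0.044  0.161] [-0.48 -0.53  2.44  1.27  0.93 -0.11] 1.2502762736150333e-17
tcp [ 0.496 -0.044  0.161] SHIFT cm [-9.79, 3.82, 10.39] TURN [24.8, 19.5, -17.4]
0.08 0 [ 0.496 -0.044  0.111] [-0.48 -0.46  2.49  1.36  0.9  -0.25] 1.589419623825921e-21
tcp [ 0.496 -0.044  0.111] SHIFT cm [-13.33, 3.82, 13.92] TURN [24.8, 19.5, -17.4]
0.04 0 [ 0.528 -0.026  0.094] [-0.4  -0.36  2.45  1.44  0.82 -0.32] 3.2817968574620266e-20
tcp [ 0.528 -0.026  0.094] SHIFT cm [-12.32, 2.0, 17.33] TURN [24.8, 19.5, -17.4]
```

```bash
python3 -m handwheel '[[[-10.3,4.7,8.7],[24.8,19.5,-17.4],-1],[[-10.3,4.7,8.7],[24.8,19.5,-17.4],-1],[[-10.3,4.7,8.7],[24.8,19.5,-17.4],-1],[[-10.3,4.7,8.7],[24.8,19.5,-17.4],-1],[[-10.3,4.7,8.7],[24.8,19.5,-17.4],-1],[[-10.3,4.7,8.7],[24.8,19.5,-17.4],-1],[[-10.3,4.7,8.7],[24.8,19.5,-17.4],-1],[[-10.3,4.7,8.7],[24.8,19.5,-17.4],-1]]'
python3 - <<'E'
from h import *
p,R,s=tool();print(np.round(s['joint_pos'],4).tolist(),p.round(4).tolist(),R.round(3).tolist(),Rt(30,25).round(3).tolist())
R=Rt(30,25);C=np.array([.60,.0155,.055])
goto(C-.06*R[:,2],R,.052);goto(C,R,.052)
a,d=vision.snapshot("wrist");cv2.imwrite("pics/w1.png",a)
print([(o["p"],back("wrist",None,o["point"],.085)) for o in tip_of("wrist","cup_rim")])
E
```

```text
clock: 4.22
tcp_pos: [0.482, -0.0531, 0.1701]
eef_rot: [-0.139, 0.815, 0.218, 0.518]
ft_force: [0.6, -0.8, 0.3]
gripper_width: 0.0853
[-0.5256, -0.48, 2.3895, 1.2612, 0.9687, -0.1217] [0.482, -0.0531, 0.1701] [[0.369, 0.5, 0.784], [0.212, -0.866, 0.453], [0.905, -0.001, -0.425]] [[0.366, 0.5, 0.785], [0.211, -0.866, 0.453], [0.906, 0.0, -0.423]]
tcp [ 0.512 -0.035  0.102] SHIFT cm [-4.65, -0.03, 6.05] TURN [-0.0, 0.2, -0.1]
tcp [ 0.559 -0.008  0.077] SHIFT cm [-4.64, -0.03, 12.05] TURN [-0.0, 0.2, -0.1]
[(0.73, array([0.60299861, 0.01499118, 0.085     ])), (0.6, array([0.66865915, 0.16342455, 0.085     ]))]
```

View pics/w1.png

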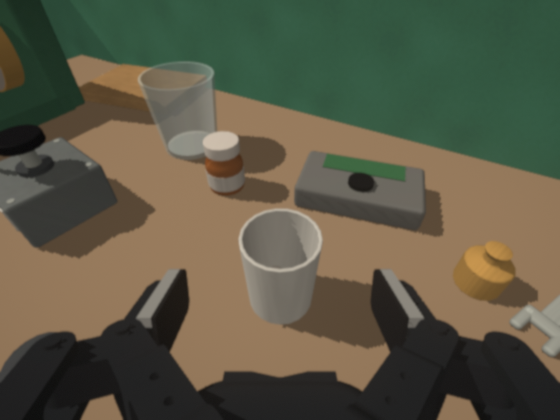

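The cup's rim is centred at about column 281, between the fingers (188–372), so the approach line is good.

```bash
python3 -m handwheel '[[[-4.6,0,6],[0,0,0],-1],[[-4.6,0,6],[0,0,0],-1],[[-4.6,0,6],[0,0,0],-1],[[-4.6,0,9],[0,0,0],-1],[[-4.6,0,11],[0,0,0],-1],[[-4.6,0,12],[0,0,0],-1],[[-4.6,0,12],[0,0,0],-1]]'
python3 - <<'E'
from h import *
p,R,s=tool();print(np.round(s['joint_pos'],4).tolist(),p.round(4).tolist())
a,d=vision.snapshot("side");cv2.imwrite("pics/s2.png",cv2.resize(a[120:320,180:420],(720,600)))
a,d=vision.snapshot("wrist");cv2.imwrite("pics/w2.png",a)
E
```

```text
clock: 5.2
tcp_pos: [0.5591, -0.0083, 0.0779]
eef_rot: [-0.139, 0.815, 0.219, 0.519]
ft_force: [0.5, 0.4, -0.3]
gripper_width: 0.0855
[-0.3314, -0.1258, 2.3108, 1.5665, 0.7534, -0.4477] [0.5591, -0.0083, 0.0779]
```

View pics/s2.png

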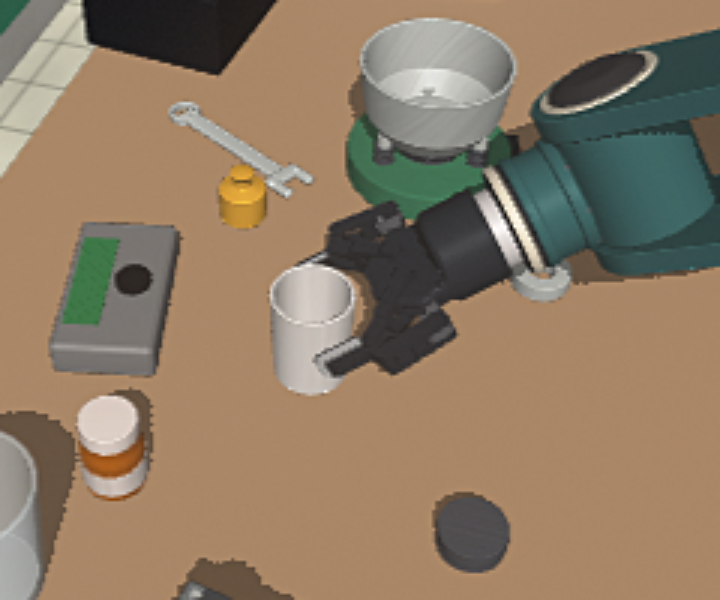

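View pics/w2.png

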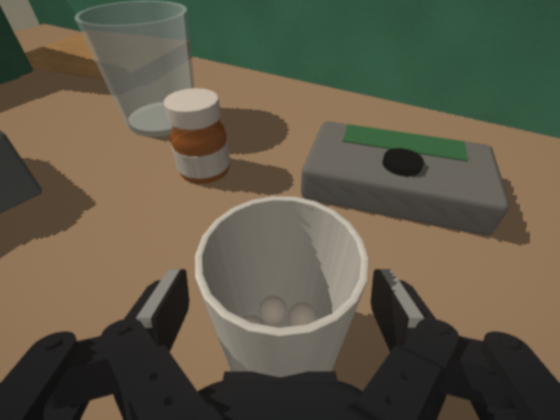

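```bash
python3 -m handwheel '[[[0,0,0.4],[0,0,0],-1],[[0,0,0.4],[0,0,0],0],[[0,0,0.4],[0,0,0],1],[[0,0,0.4],[0,0,0],1],[[0,0,0.4],[0,0,0],1],[[0,0,0.4],[0,0,0],1],[[0,0,0.4],[0,0,0],1]]'
python3 - <<'E'
from h import *
p,R,s=tool();print(p.round(4).tolist(),s["gripper_width"],np.round(s["ft_force"],1))
a,d=vision.snapshot("side");cv2.imwrite("pics/s3.png",cv2.resize(a[120:320,180:420],(720,600)))
goto([.605,.0155,.055+.004],Rt(30,25),.052)
E
```

```text
clock: 6.18
tcp_pos: [0.5623, -0.0068, 0.0758]
eef_rot: [-0.139, 0.815, 0.218, 0.519]
ft_force: [-0.8, -1.7, 6.0]
gripper_width: 0.0628
[0.5623, -0.0068, 0.0758] 0.06278360314702519 [-0.8 -1.7  6. ]
tcp [ 0.564 -0.008  0.081] SHIFT cm [0.51, 0.2, -0.12] TURN [0.0, 0.0, 0.0]
```

View pics/s3.png

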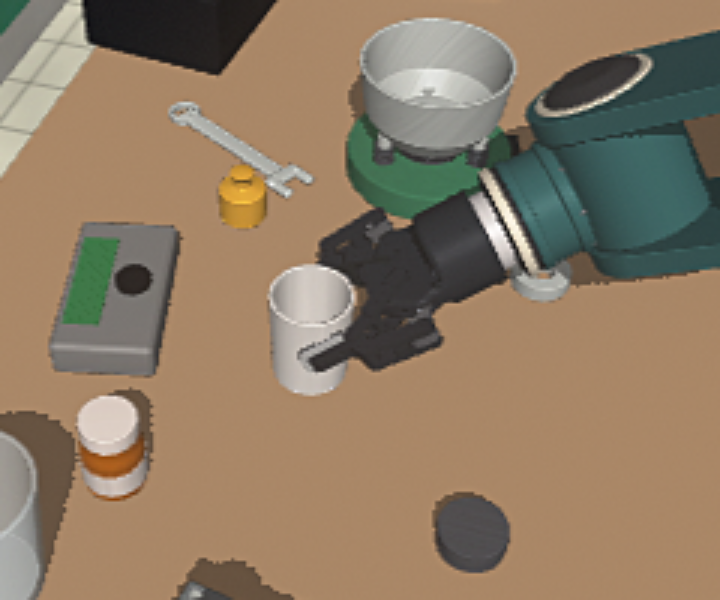

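```bash
python3 - <<'E'
s=open("fk.py").read()
s=s.replace("def fk(","D+=[([-0.5256,-0.48,2.3895,1.2612,0.9687,-0.1217],[0.482,-0.0531,0.1701]),([-0.3314,-0.1258,2.3108,1.5665,0.7534,-0.4477],[0.5591,-0.0083,0.0779])]\ndef fk(",1)
open("fk.py","w").write(s)
E
python3 fk.py
cat > p2.py <<'E'
from ik import *
T0=np.array([.5623,-.0068,.0758]);R0=Rt(30,25);M=R0.T@(np.array([.600,.0155,.085])-T0);U=R0.T@np.array([0,0,1.])
def tgt(mouth,R): return np.array(mouth)-R@M
if __name__=="__main__":
  q=np.array([-.33,-.13,2.31,1.57,.75,-.45])
  for mouth,az,psi,roll in [([.6,.0155,.25],30,25,0),([.562,-.257,.26],30,25,0),([.562,-.257,.25],30,20,30),([.562,-.257,.23],30,10,60),([.562,-.257,.20],30,0,90),([.562,-.257,.2],30,0,110),([.562,-.257,.2],30,0,135),([.562,-.257,.2],30,0,150)]:
    R=Rt(az,psi,roll);T=tgt(mouth,R);q,c=ik(T,R,q,1);u=R@U
    low=mouth[2]-.033*np.sqrt(1-u[2]**2)
    print(roll,"tilt",np.degrees(np.arccos(u[2])).round(),"u",u.round(2),"T",T.round(3),q.round(2),"%.0e"%c,"lip",low.round(3))
E
python3 p2.py; python3 - <<'E'
import p2,h
h.goto(p2.tgt([.6,.0155,.25],p2.R0),p2.R0,0)
E
```

```text
[-1.000e-04  1.375e-01  4.597e-01  6.204e-01  2.171e-01  2.550e-02
  8.130e-02] [ 0.      0.     -0.0001 -0.      0.      0.     -0.      0.      0.
  0.      0.      0.0001  0.     -0.0001 -0.0001 -0.      0.0016]
[[-0.45, 0.89, -0.0], [0.89, 0.45, 0.0], [0.0, 0.0, -1.0]]
[[0.0, 1.0, 0.0], [1.0, -0.0, -0.0], [-0.0, 0.0, -1.0]]
[[0.0, 0.71, 0.71], [1.0, -0.0, -0.0], [0.0, 0.71, -0.71]]
[[-0.5, 0.37, 0.78], [0.87, 0.21, 0.45], [0.0, 0.91, -0.43]]
[[-0.5, 0.37, 0.78], [0.87, 0.21, 0.45], [-0.0, 0.91, -0.42]]
0 tilt 0.0 u [ 0. -0.  1.] T [ 0.562 -0.007  0.241] [-0.33 -0.4   2.21  1.2   0.82  0.07] 8e-20 lip 0.25
0 tilt 0.0 u [ 0. -0.  1.] T [ 0.524 -0.279  0.251] [-0.87 -0.12  1.98  1.19  1.29 -0.19] 1e-28 lip 0.26
30 tilt 28.0 u [ 0.12 -0.46  0.88] T [ 0.519 -0.267  0.24 ] [-0.87 -0.12  2.03  1.29  1.3   0.26] 4e-21 lip 0.234
60 tilt 59.0 u [ 0.1  -0.85  0.52] T [ 0.518 -0.256  0.223] [-0.88 -0.08  2.09  1.48  1.35  0.64] 2e-19 lip 0.202
90 tilt 90.0 u [ 0.09 -1.    0.  ] T [ 0.518 -0.252  0.2  ] [-0.88  0.01  2.12  1.66  1.43  1.01] 7e-21 lip 0.167
110 tilt 108.0 u [ 0.06 -0.95 -0.31] T [ 0.518 -0.253  0.209] [-0.88 -0.    2.11  1.66  1.43  1.37] 4e-22 lip 0.169
135 tilt 130.0 u [-0.05 -0.77 -0.64] T [ 0.521 -0.258  0.219] [-0.88 -0.01  2.1   1.65  1.43  1.83] 2e-31 lip 0.175
150 tilt 142.0 u [-0.14 -0.6  -0.78] T [ 0.524 -0.263  0.223] [-0.89 -0.    2.08  1.65  1.43  2.1 ] 2e-19 lip 0.18
tcp [ 0.562 -0.007  0.241] SHIFT cm [14.96, 0.01, -6.97] TURN [0.0, 0.0, 0.0]
```

```bash
python3 -m handwheel '[[[1.8,0,-0.8],[0,0,0],1],[[5.4,0,-2.5],[0,0,0],1],[[9.9,0,-4.6],[0,0,0],1],[[13.5,0,-6.3],[0,0,0],1],[[15,0,-7],[0,0,0],1],[[15,0,-7],[0,0,0],1]]'
python3 - <<'E'
import p2,h
p,R,s=h.tool();print(p,s["gripper_width"],s["ft_force"])
h.goto(p2.tgt([.562,-.245,.26],p2.R0),p2.R0,0)
a,d=h.vision.snapshot("side");h.cv2.imwrite("pics/s4.png",a)
a,d=h.vision.snapshot("wrist");h.cv2.imwrite("pics/w4.png",a)
E
```

```text
clock: 6.98
tcp_pos: [0.562, -0.0066, 0.2416]
eef_rot: [-0.138, 0.815, 0.219, 0.519]
ft_force: [-0.2, -0.4, -2.5]
gripper_width: 0.0628
[ 0.56200823 -0.00660022  0.24156021] 0.06284937521665018 [-0.23868328 -0.36793729 -2.50586354]
tcp [ 0.524 -0.267  0.251] SHIFT cm [-6.09, 20.69, -15.15] TURN [0.0, 0.0, 0.1]
```

View pics/s4.png

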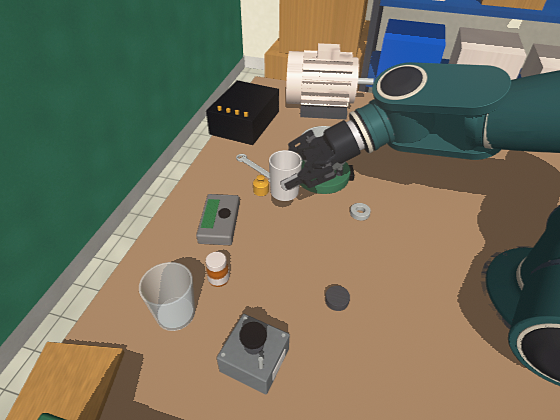

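View pics/w4.png

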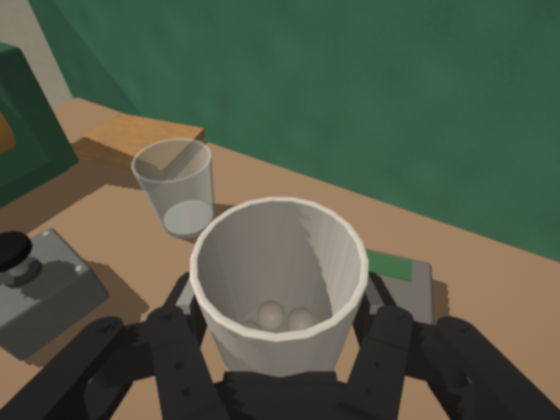

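```bash
python3 -m handwheel '[[[-0.5,1.5,-1.1],[0,0,0],1],[[-1.4,4.6,-3.4],[0,0,0],1],[[-2.4,8.3,-6.1],[0,0,0],1],[[-3.5,12,-8.8],[0,0,0],1],[[-4.6,15.6,-11.4],[0,0,0],1],[[-5.4,18.5,-13.5],[0,0,0],1],[[-5.9,20.2,-14.8],[0,0,0],1],[[-6.1,20.7,-15.2],[0,0,0],1],[[-6.1,20.7,-15.2],[0,0,0],1]]'
python3 - <<'E'
import p2,h
p,R,s=h.tool();print(p,s["gripper_width"],s["ft_force"])
# via points
for m,psi,roll in [([.562,-.245,.25],20,30),([.562,-.245,.23],10,60),([.562,-.245,.21],5,75)]:
    RR=p2.Rt(30,psi,roll);h.goto(p2.tgt(m,RR),RR,0)
a,d=h.vision.snapshot("scene");h.cv2.imwrite("pics/c5.png",h.cv2.resize(a[80:280,80:360],(800,571)))
E
```

```text
clock: 8.2
tcp_pos: [0.524, -0.2672, 0.2494]
eef_rot: [-0.139, 0.815, 0.218, 0.519]
ft_force: [-0.3, 0.2, -2.5]
gripper_width: 0.0629
[ 0.52400739 -0.26719859  0.24944601] 0.0628893987579726 [-0.34134597  0.18500558 -2.46436861]
tcp [ 0.519 -0.255  0.24 ] SHIFT cm [-0.74, -1.32, 0.6] TURN [1.3, 4.9, 30.0]
tcp [ 0.518 -0.244  0.223] SHIFT cm [-2.16, -2.32, 1.71] TURN [7.9, 13.7, 59.6]
tcp [ 0.518 -0.241  0.206] SHIFT cm [-3.63, -2.6, 2.55] TURN [13.1, 17.1, 74.2]
```

View pics/c5.png

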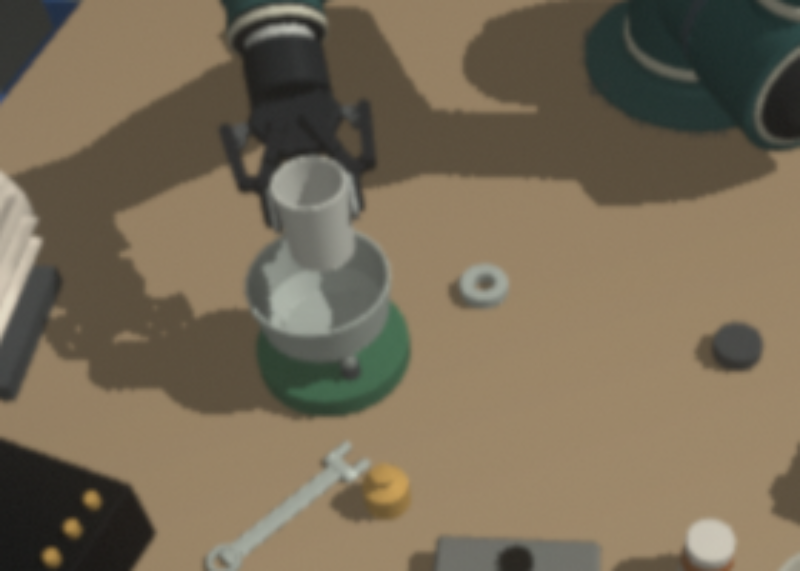

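```bash
python3 -m handwheel '[[[-0.2,-0.4,0.2],[0.2,1,8],1],[[-0.5,-0.9,0.4],[0.7,2.8,18],1],[[-0.7,-1.3,0.6],[1.3,4.9,28],1],[[-1.0,-1.6,0.9],[3,7.5,37],1],[[-1.4,-1.9,1.2],[5,10,45],1],[[-1.8,-2.1,1.4],[6.5,12,53],1],[[-2.2,-2.3,1.7],[7.9,13.7,60],1],[[-2.9,-2.5,2.1],[10.5,15.4,67],1],[[-3.6,-2.6,2.5],[13,17,74],1],[[-3.6,-2.6,2.5],[13,17,74],1]]'
python3 - <<'E'
import p2,h
p,R,s=h.tool();print(p,s["gripper_width"],s["ft_force"],"tilt",h.np.degrees(h.np.arccos((R@p2.U)[2])),"mouth",p+R@p2.M)
for m,psi,roll in [([.562,-.245,.20],0,90),([.562,-.247,.20],0,110),([.562,-.25,.2],0,125),([.562,-.255,.2],0,140)]:
    RR=p2.Rt(30,psi,roll);h.goto(p2.tgt(m,RR),RR,0)
a,d=h.vision.snapshot("scene");h.cv2.imwrite("pics/c6.png",h.cv2.resize(a[80:280,80:360],(800,571)))
E
```

```text
clock: 9.5
tcp_pos: [0.5174, -0.2402, 0.2059]
eef_rot: [-0.535, 0.683, -0.281, 0.411]
ft_force: [1.3, 0.3, -2.5]
gripper_width: 0.0632
[ 0.51738937 -0.24024912  0.20590939] 0.06315691622350036 [ 1.26418622  0.2528136  -2.4555175 ] tilt 74.09908840221586 mouth [ 0.56175779 -0.24435873  0.21012531]
tcp [ 0.518 -0.24   0.2  ] SHIFT cm [-0.21, 0.6, 0.1] TURN [5.1, 0.8, 15.1]
tcp [ 0.518 -0.243  0.209] SHIFT cm [0.34, -0.2, -0.08] TURN [5.2, -0.1, 35.1]
tcp [ 0.52  -0.249  0.215] SHIFT cm [1.05, -0.64, -0.29] TURN [5.3, -0.8, 50.1]
tcp [ 0.522 -0.258  0.22 ] SHIFT cm [2.05, -0.88, -0.58] TURN [5.2, -1.6, 65.1]
```

View pics/c6.png

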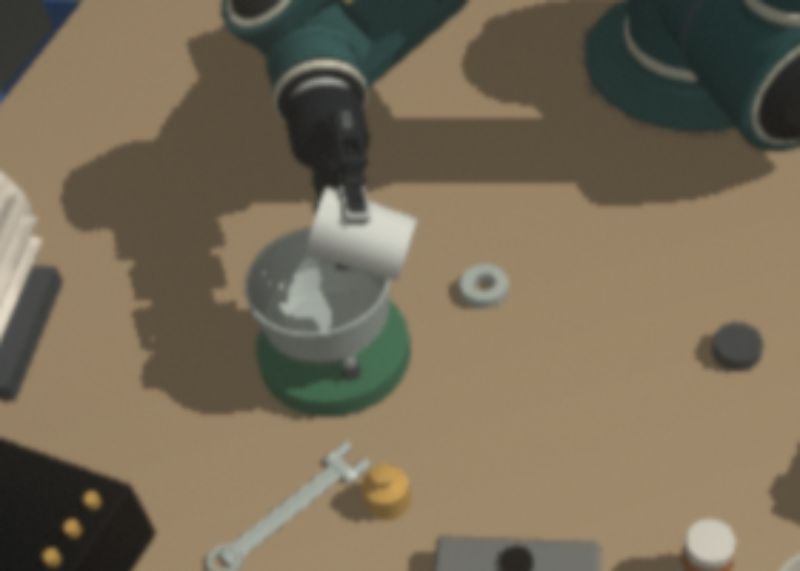

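```bash
python3 -m handwheel '[[[-0.1,0.2,0],[1,0,3],1],[[-0.1,0.4,0.1],[2.5,0.4,7],1],[[-0.2,0.5,0.1],[4,0.6,11],1],[[-0.2,0.6,0.1],[5,0.8,15],1],[[-0.1,0.4,0],[5,0.5,19],1],[[0,0.2,0],[5,0.3,23],1],[[0.1,0.1,0],[5,0.2,27],1],[[0.2,-0.1,-0.1],[5,0,31],1],[[0.3,-0.2,-0.1],[5,0,35],1],[[0.3,-0.2,-0.1],[5,0,35],1]]'
python3 - <<'E'
import p2,h
p,R,s=h.tool();print(p,s["gripper_width"],s["ft_force"],"tilt",h.np.degrees(h.np.arccos((R@p2.U)[2])),"mouth",p+R@p2.M)
for m,psi,roll in [([.562,-.25,.2],0,125),([.562,-.255,.2],0,145)]:
    RR=p2.Rt(30,psi,roll);h.goto(p2.tgt(m,RR),RR,0)
a,d=h.vision.snapshot("scene");h.cv2.imwrite("pics/c7.png",h.cv2.resize(a[80:280,80:360],(800,571)))
E
```

```text
clock: 10.8
tcp_pos: [0.5181, -0.2437, 0.2106]
eef_rot: [0.662, -0.544, 0.454, -0.245]
ft_force: [-0.3, -0.3, -1.3]
gripper_width: 0.063
[ 0.51814663 -0.24367719  0.21062414] 0.06303786907061205 [-0.2929562  -0.32987984 -1.32555937] tilt 107.56923540702691 mouth [ 0.56184407 -0.24795472  0.2019376 ]
tcp [ 0.52  -0.249  0.215] SHIFT cm [0.34, -0.59, -0.1] TURN [0.1, -0.2, 15.4]
tcp [ 0.523 -0.259  0.222] SHIFT cm [1.13, -1.58, -0.35] TURN [0.1, -0.3, 35.4]
```

View pics/c7.png

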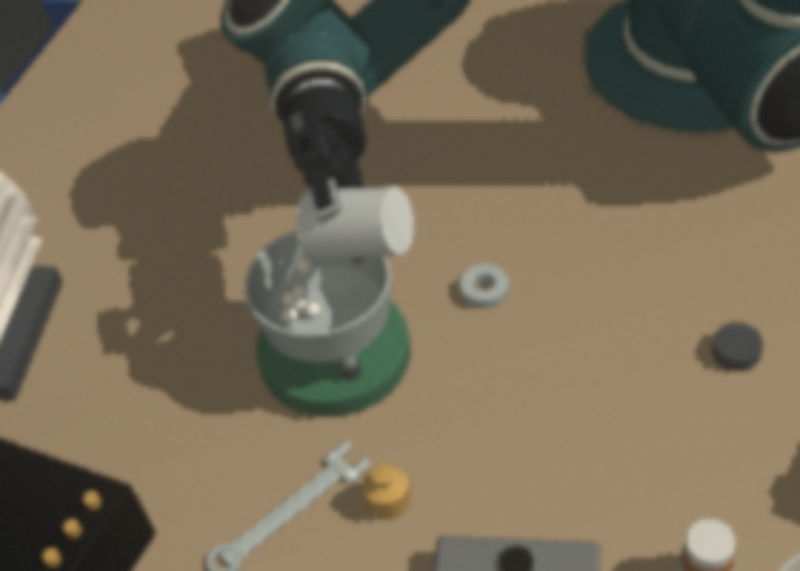

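Balls are dropping into the bowl and nothing is on the bench. The measured weight fell by about 1 N, against 0.82 N for six balls. I'll tilt further to be sure the cup is empty.

```bash
python3 -m handwheel '[[[0.1,-0.2,0],[0,0,5],1],[[0.2,-0.4,-0.1],[0,0,10],1],[[0.3,-0.6,-0.1],[0,0,15],1],[[0.6,-0.9,-0.2],[0,0,22],1],[[0.9,-1.3,-0.3],[0,0,29],1],[[1.1,-1.6,-0.3],[0,0,35],1],[[1.1,-1.6,-0.3],[0,0,35],1],[[1.1,-1.6,-0.3],[0,0,35],1]]'
python3 - <<'E'
import p2,h
p,R,s=h.tool();print(p,s["gripper_width"],s["ft_force"],"tilt",h.np.degrees(h.np.arccos((R@p2.U)[2])),"mouth",p+R@p2.M)
for m,psi,roll in [([.562,-.245,.21],5,75),([.562,-.245,.25],20,30),([.562,-.245,.26],25,0)]:
    RR=p2.Rt(30,psi,roll);h.goto(p2.tgt(m,RR),RR,0)
a,d=h.vision.snapshot("scene");h.cv2.imwrite("pics/c8.png",h.cv2.resize(a[80:280,80:360],(800,571)))
E
```

```text
clock: 11.85
tcp_pos: [0.5232, -0.2588, 0.221]
eef_rot: [0.705, -0.382, 0.597, -0.034]
ft_force: [0.5, -0.1, -0.4]
gripper_width: 0.0626
[ 0.52316221 -0.2588305   0.22096993] 0.06257138008213833 [ 0.4797952  -0.13489233 -0.37684757] tilt 137.4902656249669 mouth [ 0.56208405 -0.25488489  0.1992273 ]
tcp [ 0.518 -0.241  0.206] SHIFT cm [0.17, 2.38, 0.42] TURN [-4.9, 1.5, -69.6]
tcp [ 0.519 -0.255  0.24 ] SHIFT cm [-1.89, -0.66, -0.12] TURN [-23.5, -1.3, -113.3]
tcp [ 0.524 -0.267  0.251] SHIFT cm [-1.97, -2.37, -0.33] TURN [-31.1, -10.2, -141.8]
```

View pics/c8.png

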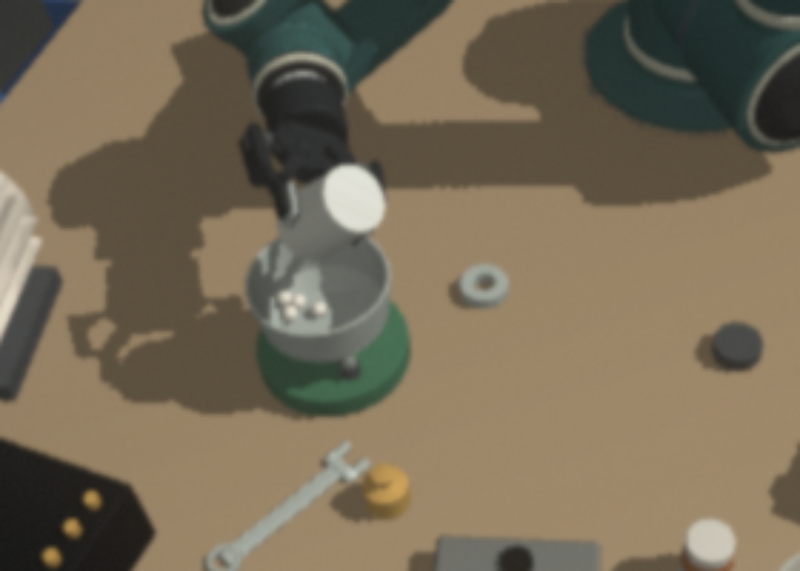

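```bash
python3 -m handwheel '[[[0,0.3,0],[-0.7,0.2,-9],1],[[0.1,0.6,0.1],[-1.4,0.4,-19],1],[[0.1,1,0.2],[-2,0.6,-29],1],[[0.1,1.4,0.2],[-2.8,0.8,-39],1],[[0.2,1.7,0.3],[-3.5,1,-49],1],[[0.2,2.1,0.4],[-4.2,1.3,-59],1],[[0.2,2.4,0.4],[-5,1.5,-69],1],[[0.2,2.4,0.4],[-5,1.5,-69],1]]'
python3 - <<'E'
import p2,h
p,R,s=h.tool();print(p,s["gripper_width"],"tilt",h.np.degrees(h.np.arccos((R@p2.U)[2])),"mouth",p+R@p2.M)
for m,psi,roll in [([.562,-.245,.23],10,60),([.562,-.245,.25],20,30),([.562,-.245,.26],25,0)]:
    RR=p2.Rt(30,psi,roll);h.goto(p2.tgt(m,RR),RR,0)
E
```

```text
clock: 12.9
tcp_pos: [0.5174, -0.2408, 0.2055]
eef_rot: [-0.539, 0.68, -0.286, 0.407]
ft_force: [-0.3, 0.1, -1.2]
gripper_width: 0.0631
[ 0.5173522  -0.24082041  0.20552468] 0.06309273947956077 tilt 74.92208900577485 mouth [ 0.56174566 -0.2450102   0.20938295]
tcp [ 0.518 -0.244  0.223] SHIFT cm [0.7, -1.57, -0.26] TURN [-4.6, -1.7, -15.7]
tcp [ 0.519 -0.255  0.24 ] SHIFT cm [2.09, -2.98, -0.82] TURN [-12.3, -9.1, -45.4]
tcp [ 0.524 -0.267  0.251] SHIFT cm [3.65, -3.66, -1.13] TURN [-13.2, -16.8, -74.9]
```

```bash
python3 -m handwheel '[[[0.4,-0.8,-0.1],[-2.3,-0.9,-8],1],[[0.7,-1.6,-0.3],[-4.6,-1.7,-16],1],[[1.2,-2.1,-0.5],[-7,-4,-26],1],[[1.7,-2.6,-0.7],[-10,-6.5,-36],1],[[2.1,-3,-0.8],[-12.3,-9.1,-45],1],[[2.7,-3.2,-0.9],[-12.7,-12,-55],1],[[3.2,-3.5,-1],[-13,-14.5,-65],1],[[3.6,-3.7,-1.1],[-13.2,-16.8,-74.9],1],[[3.6,-3.7,-1.1],[-13.2,-16.8,-74.9],1]]'
python3 - <<'E'
import p2,h
p,R,s=h.tool();print(p,s["gripper_width"],s["ft_force"],"tilt",h.np.degrees(h.np.arccos((R@p2.U)[2])),"mouth",p+R@p2.M)
for m in ([.60,.0155,.25],[.6,.0155,.089]): h.goto(p2.tgt(m,p2.R0),p2.R0,0)
for n in ("scene","wrist"):
  a,d=h.vision.snapshot(n);h.cv2.imwrite(f"pics/{n}9.png",h.cv2.resize(a[80:280,80:360],(800,571)) if n=="scene" else a)
E
```

```text
clock: 14.02
tcp_pos: [0.5245, -0.2669, 0.2515]
eef_rot: [-0.14, 0.815, 0.217, 0.519]
ft_force: [0.2, 0.6, -1.6]
gripper_width: 0.0632
[ 0.52446997 -0.26693806  0.25145351] 0.06320217079591388 [ 0.22299162  0.63692266 -1.61325299] tilt 0.2103532126260422 mouth [ 0.56220116 -0.24471478  0.26071108]
tcp [ 0.562 -0.007  0.241] SHIFT cm [5.82, -20.65, 15.22] TURN [-0.0, -0.1, -0.2]
tcp [ 0.562 -0.007  0.08 ] SHIFT cm [-8.78, -20.6, 22.01] TURN [-0.0, -0.1, -0.2]
```

View pics/wrist9.png

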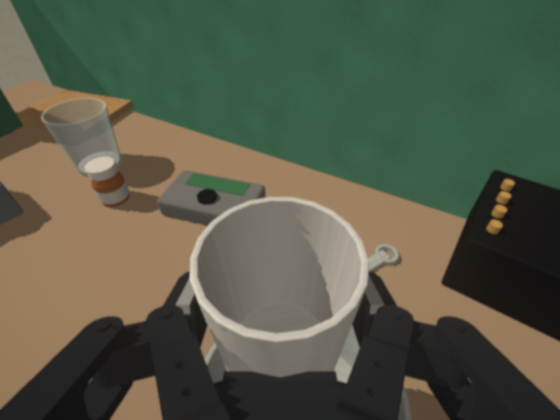

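View pics/scene9.png

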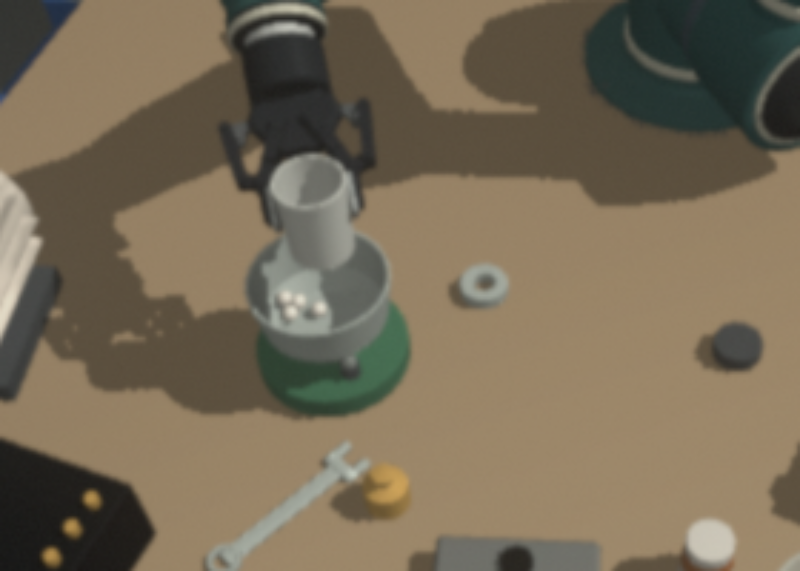

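The wrist view shows the cup empty. Balls lie in the bowl around (300,305) in the enlarged scene view; I'll count them once the arm is clear. Next I carry the cup back to its original spot.

```bash
python3 -m handwheel '[[[0.4,-1.5,1.1],[0,0,0],1],[[1.3,-4.6,3.4],[0,0,0],1],[[2.3,-8.3,6.1],[0,0,0],1],[[3.4,-12,8.8],[0,0,0],1],[[4.4,-15.6,11.5],[0,0,0],1],[[5.2,-18.5,13.6],[0,0,0],1],[[5.7,-20.2,14.9],[0,0,0],1],[[5.8,-20.6,15.2],[0,0,0],1],[[5.8,-20.6,15.2],[0,0,0],1]]'
python3 -m handwheel '[[[-1.8,0,0.8],[0,0,0],1],[[-5.4,0,2.5],[0,0,0],1],[[-9,0,4.2],[0,0,0],1],[[-12,0,5.6],[0,0,0],1],[[-13.8,0,6.4],[0,0,0],1],[[-14.4,0,6.7],[0,0,0],1],[[-14.4,0,6.7],[0,0,0],1]]'
python3 - <<'E'
import p2,h
p,R,s=h.tool();print(p,s["gripper_width"],s["ft_force"],"tilt",h.np.degrees(h.np.arccos((R@p2.U)[2])),"mouth",p+R@p2.M)
h.goto(p2.tgt([.6,.0155,.085],p2.R0),p2.R0,0)
E
```

```text
clock: 15.25
tcp_pos: [0.5616, -0.007, 0.2394]
eef_rot: [-0.14, 0.815, 0.218, 0.519]
ft_force: [-0.1, -0.4, -0.8]
gripper_width: 0.0633
clock: 16.12
tcp_pos: [0.5619, -0.0078, 0.0809]
eef_rot: [-0.139, 0.815, 0.218, 0.519]
ft_force: [-0.2, 0.3, -0.6]
gripper_width: 0.0631
[ 0.56191694 -0.00778077  0.08089448] 0.06305564060086878 [-0.23562374  0.32336905 -0.64659261] tilt 0.086033009915469 mouth [0.59963367 0.01447597 0.0901306 ]
tcp [ 0.562 -0.007  0.076] SHIFT cm [-0.43, -0.07, 0.29] TURN [0.0, -0.0, -0.1]
```

```bash
python3 -m handwheel '[[[-0.2,0,0.1],[0,0,0],1],[[-0.4,0,0.2],[0,0,0],1],[[-0.5,0,0.2],[0,0,0],1],[[-0.5,0,0.2],[0,0,0],1]]'
```

```text
clock: 16.62
tcp_pos: [0.5617, -0.0074, 0.0758]
eef_rot: [-0.139, 0.814, 0.218, 0.519]
ft_force: [-0.2, 0.3, 0.2]
gripper_width: 0.0632
```

```bash
python3 -m handwheel '[[[-0.1,0,0],[0,0,0],1],[[-0.1,0,0],[0,0,0],1]]'; python3 -m handwheel '[[[0,0,0],[0,0,0],-0.2],[[0,0,0],[0,0,0],-1],[[0,0,0],[0,0,0],-1],[[0,0,0],[0,0,0],-1],[[0,0,0],[0,0,0],-1]]'
python3 - <<'E'
from h import *
for n in ("side","wrist"):
  a,d=vision.snapshot(n);cv2.imwrite(f"pics/{n}10.png",cv2.resize(a[120:320,180:420],(720,600)) if n=="side" else a)
E
```

```text
clock: 16.88
tcp_pos: [0.5617, -0.0075, 0.0756]
eef_rot: [-0.14, 0.814, 0.218, 0.52]
ft_force: [-0.3, 1.9, 7.5]
gripper_width: 0.0625
clock: 17.5
tcp_pos: [0.5611, -0.0076, 0.0744]
eef_rot: [-0.139, 0.815, 0.218, 0.519]
ft_force: [-0.2, -0.5, -0.8]
gripper_width: 0.0855
```

View pics/side10.png

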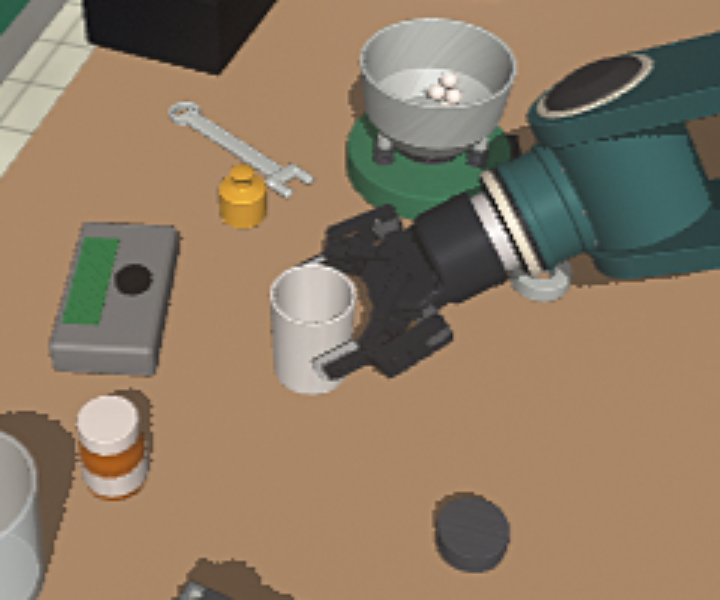

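View pics/wrist10.png

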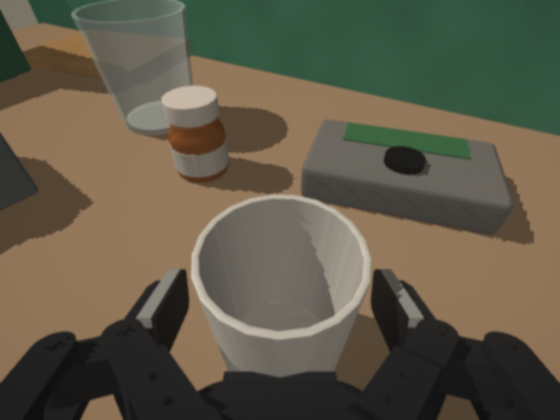

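```bash
python3 -m handwheel '[[[0,0,-1.5],[0,0,0],-1],[[0,0,-5],[0,0,0],-1],[[2,0,-8],[0,0,0],-1],[[4.6,0,-11],[0,0,0],-1],[[8,0,-12],[0,0,0],-1],[[10,0,-12],[0,0,0],-1],[[10,0,-12],[0,0,0],-1]]'
python3 - <<'E'
from h import *
p,R,s=tool();print(p.round(4),np.round(s["joint_pos"],2))
for n,(y,x) in (("scene",(150,150)),("side",(110,240))):
  a,d=vision.snapshot(n);cv2.imwrite(f"pics/{n}11.png",cv2.resize(a[y:y+105,x:x+140],(800,600),interpolation=cv2.INTER_CUBIC))
Rd=Rt(0,90)
goto([.572,.315,.22],Rd,.073)
goto([.50,.10,.25],Rd,.073)
E
```

```text
clock: 18.48
tcp_pos: [0.5038, -0.0409, 0.2171]
eef_rot: [-0.139, 0.814, 0.219, 0.52]
ft_force: [0.3, -0.2, -0.5]
gripper_width: 0.0854
[ 0.5038 -0.0409  0.2171] [-0.47 -0.5   2.32  1.21  0.94 -0.  ]
tcp [0.572 0.315 0.293] SHIFT cm [17.1, -27.37, 18.25] TURN [-17.1, -63.4, 26.7]
tcp [0.5   0.1   0.323] SHIFT cm [12.66, -12.37, 1.57] TURN [-17.1, -63.4, 26.7]
```

View pics/scene11.png

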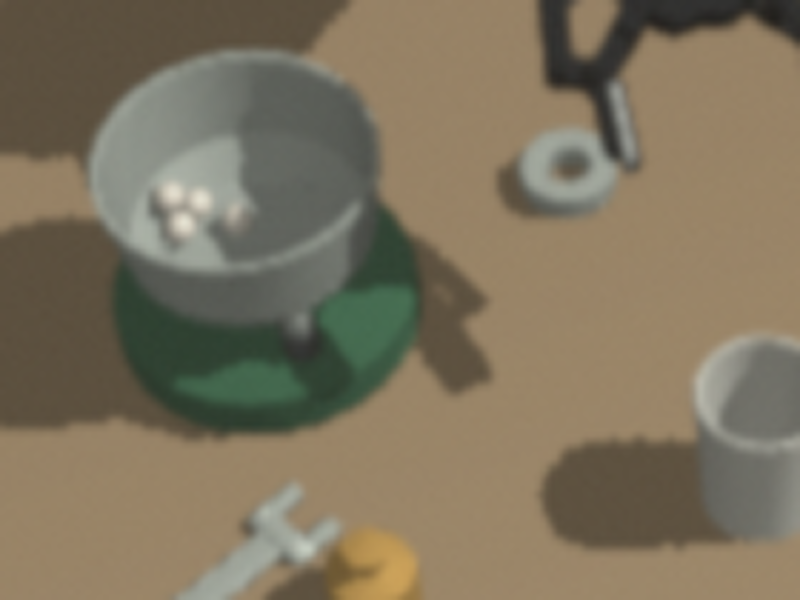

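View pics/side11.png

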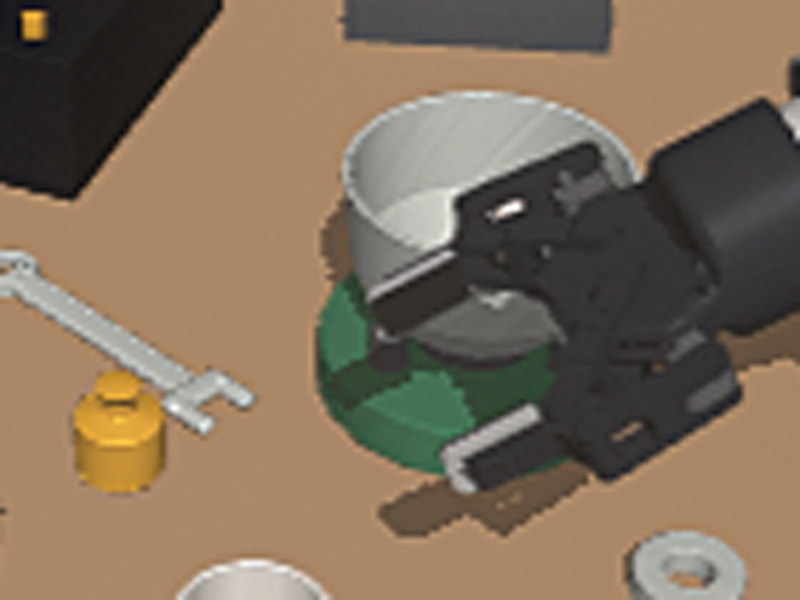

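```bash
python3 - <<'E'
from h import *
goto([.57,-.22,.38],Rt(0,90),0)
from ik import ik
print(ik(np.array([.57,-.22,.38]),Rt(0,90),np.array([-.4,-.3,1.9,.3,1.5,1.2]),5))
E
```

```text
tcp [ 0.57 -0.22  0.38] SHIFT cm [13.65, 18.83, -9.88] TURN [-17.1, -63.4, 26.7]
(array([-4.10079179e-01, -3.29803740e-02,  1.47324528e+00,  1.29492168e-13,
        1.70132775e+00,  1.16071715e+00]), np.float64(6.203609479569981e-25))
```

```bash
python3 -m handwheel '[[[2,2.5,-1.3],[-1,-3,1],-0.5],[[5,6.5,-3.4],[-4,-12,5],0],[[9,12,-6.3],[-6.5,-22,9],0.5],[[12.5,17,-9],[-9,-32,13],1],[[13.7,18.8,-9.9],[-11.5,-42,17],1],[[13.7,18.8,-9.9],[-14,-52,22],1],[[13.7,18.8,-9.9],[-17.1,-63.4,26.7],1],[[13.7,18.8,-9.9],[-17.1,-63.4,26.7],1],[[13.7,18.8,-9.9],[-17.1,-63.4,26.7],1]]'
python3 - <<'E'
from h import *
p,R,s=tool();print(p.round(4),np.round(s["joint_pos"],2))
a,d=vision.snapshot("wrist");cv2.imwrite("pics/w12.png",a)
a,d=vision.snapshot("side");cv2.imwrite("pics/s12.png",cv2.resize(a[110:310,200:440],(720,600),interpolation=cv2.INTER_CUBIC))
E
```

```text
clock: 19.7
tcp_pos: [0.5705, -0.2197, 0.3794]
eef_rot: [-0.001, 1.0, 0.0, -0.001]
ft_force: [0.6, -0.4, -1.2]
gripper_width: 0.0001
[ 0.5705 -0.2197  0.3794] [-0.41 -0.03  1.47  0.    1.7   1.16]
```

View pics/w12.png

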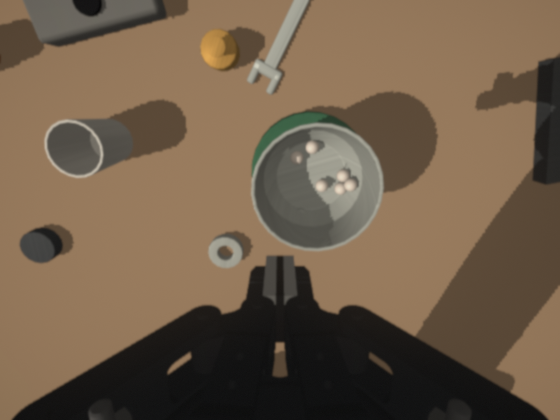

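View pics/s12.png

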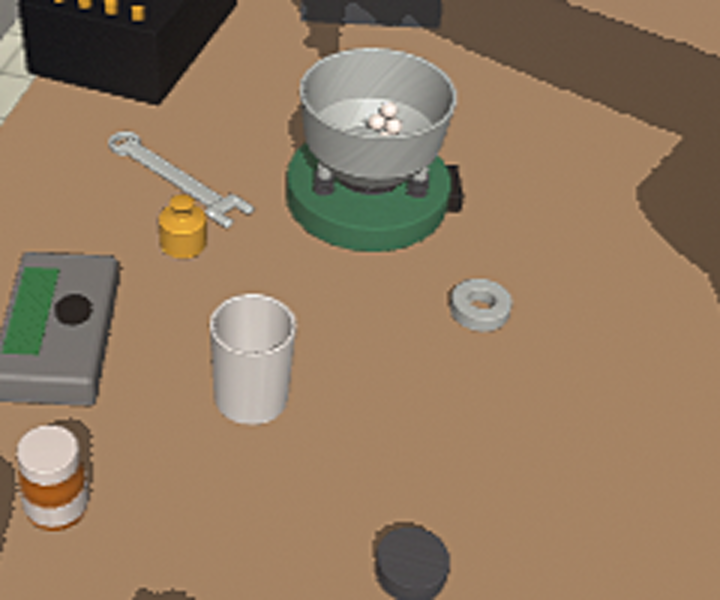

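All six balls are in the bowl, at about (297,157), (312,147), (343,175), (350,185), (340,188) and (321,186) in the wrist view. The cup stands empty. Next is the plunger.

```bash
python3 -m handwheel '[[[0,-2,0],[0,0,0],1],[[0,-7,0],[0,0,0],1],[[0,-13,0],[0,0,0],1],[[0,-19.3,0],[0,0,0],1],[[0,-25.5,0],[0,0,0],1],[[0,-31.7,1],[0,0,0],1],[[0,-38,3],[0,0,0],1],[[0.1,-44,5],[0,0,0],1],[[0.1,-49.5,7],[0,0,0],1],[[0.1,-52.5,8],[0,0,0],1]]'
python3 -m handwheel '[[[0,-1,0],[0,0,0],1],[[0,-1,0],[0,0,0],1]]'
python3 - <<'E'
from h import *
p,R,s=tool();print(p.round(4),np.round(s["joint_pos"],2),s["ft_force"])
goto([.572,.3155,.125],Rt(0,90),.073)
for n in ("wrist","side"):
  a,d=vision.snapshot(n);cv2.imwrite(f"pics/{n}13.png",a)
  P=cloud(n,d,np.ones_like(d,bool));k=np.hypot(P[:,0]-.572,P[:,1]-.3155)
  q=P[(k<.035)&(P[:,2]>.095)&(P[:,2]<.108)];print(n,len(q),(q.max(0)+q.min(0))/2,np.median(q,0))
  print(n,[(round(o["p"],2),back(n,None,o["point"],.102).round(4)) for o in tip_of(n,"plunger_top")])
E
```

```text
clock: 21.05
tcp_pos: [0.57, 0.3081, 0.3002]
eef_rot: [-0.0, 1.0, 0.001, 0.0]
ft_force: [0.3, 0.7, -0.2]
gripper_width: -0.0002
clock: 21.3
tcp_pos: [0.5712, 0.3152, 0.3022]
eef_rot: [-0.0, 1.0, -0.0, 0.001]
ft_force: [-0.4, 0.2, -0.3]
gripper_width: -0.0003
[0.5712 0.3152 0.3022] [ 0.47  0.07  1.5  -0.    1.58  2.04] [-0.38392897  0.19221647 -0.29310803]
tcp [0.572 0.316 0.198] SHIFT cm [0.06, -0.02, 10.42] TURN [-0.0, -0.1, -0.0]
wrist 2184 [0.57230883 0.31472576 0.0998921 ] [0.57374461 0.31430532 0.10221824]
wrist [(0.62, array([0.5746, 0.3129, 0.102 ]))]
side 592 [0.57173484 0.31583275 0.10084026] [0.57051217 0.31774632 0.10309787]
side [(0.92, array([0.5666, 0.3186, 0.102 ])), (0.31, array([0.5564, 0.3544, 0.102 ]))]
```

View pics/wrist13.png

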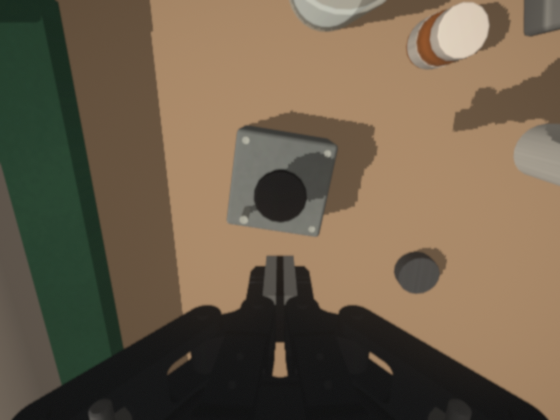

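```bash
python3 -m handwheel '[[[0,0,2],[0,0,0],1],[[0,0,6],[0,0,0],1],[[0,0,9],[0,0,0],1],[[0,0,10.5],[0,0,0],1],[[0,0,11.5],[0,0,0],1],[[0,0,11.5],[0,0,0],1]]'
python3 -m handwheel '[[[0,0,0.3],[0,0,0],1],[[0,0,0.6],[0,0,0],1],[[0,0,0.8],[0,0,0],1],[[0,0,1],[0,0,0],1],[[0,0,1],[0,0,0],1]]'
python3 - <<'E'
from h import *
p,R,s=tool();print(p.round(4),s["ft_force"])
a,d=vision.snapshot("side");cv2.imwrite("pics/s14.png",cv2.resize(a[290:410,190:350],(800,600),interpolation=cv2.INTER_CUBIC))
E
```

```text
clock: 22.25
tcp_pos: [0.5718, 0.3151, 0.1864]
eef_rot: [0.0, 1.0, -0.001, 0.001]
ft_force: [-0.4, -0.6, 0.7]
gripper_width: -0.0001
clock: 22.88
tcp_pos: [0.5717, 0.3151, 0.1764]
eef_rot: [0.0, 1.0, -0.0, 0.001]
ft_force: [0.9, 1.0, -0.4]
gripper_width: 0.0002
[0.5717 0.3151 0.1764] [ 0.93652542  0.96696713 -0.41709764]
```

View pics/s14.png

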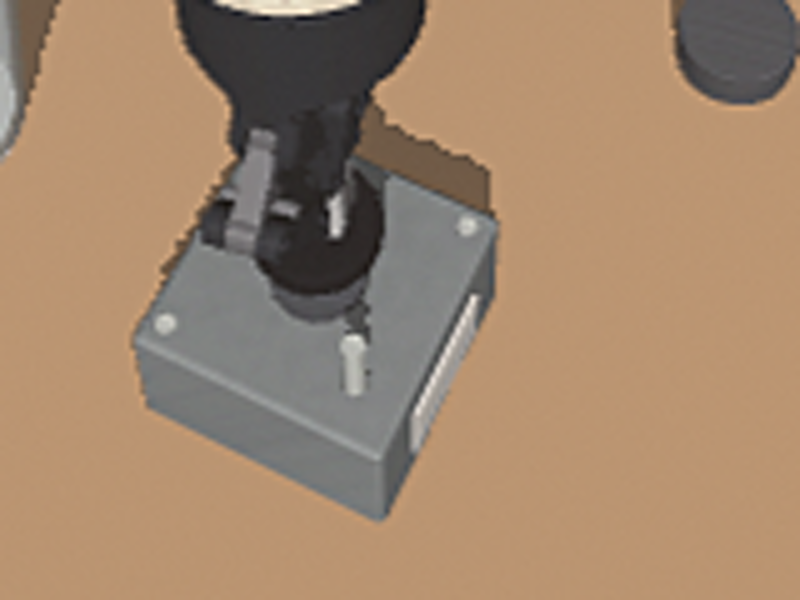

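```bash
for i in 1; do python3 -m handwheel '[[[0,0,0.1],[0,0,0],1],[[0,0,0.2],[0,0,0],1],[[0,0,0.2],[0,0,0],1]]'; done; python3 -m handwheel '[[[0,0,0.1],[0,0,0],1],[[0,0,0.2],[0,0,0],1],[[0,0,0.2],[0,0,0],1]]';python3 -m handwheel '[[[0,0,0.1],[0,0,0],1],[[0,0,0.2],[0,0,0],1],[[0,0,0.2],[0,0,0],1]]'
```

```text
clock: 23.3
tcp_pos: [0.5718, 0.3152, 0.1747]
eef_rot: [0.0, 1.0, -0.0, 0.001]
ft_force: [-0.4, 0.1, 1.0]
gripper_width: -0.0002
clock: 23.68
tcp_pos: [0.5718, 0.3151, 0.173]
eef_rot: [0.0, 1.0, -0.0, 0.001]
ft_force: [-1.2, -1.1, 6.5]
gripper_width: 0.0
clock: 24.05
tcp_pos: [0.5718, 0.3151, 0.1712]
eef_rot: [-0.0, 1.0, -0.001, 0.001]
ft_force: [-2.2, -1.5, 6.6]
gripper_width: 0.0
```

```bash
python3 -m handwheel '[[[0,0,0.2],[0,0,0],1],[[0,0,0.4],[0,0,0],1],[[0,0,0.6],[0,0,0],1],[[0,0,0.7],[0,0,0],1],[[0,0,0.7],[0,0,0],1],[[0,0,0.7],[0,0,0],1]]'
python3 - <<'E'
from h import *
F=[];Z=[]
cap=[];
for i in range(12):
    a,d=vision.snapshot("side");p,R,s=tool();F.append(s["ft_force"]);Z.append(p[2])
    P=cloud("side",d,np.ones_like(d,bool));k=np.hypot(P[:,0]-.572,P[:,1]-.3155)
    q=P[(k<.023)&(P[:,2]>.075)&(P[:,2]<.1)];cap.append(np.median(q[:,2]))
    kp=np.hypot(P[:,0]-.5472,P[:,1]-.350);qp=P[(kp<.004)&(P[:,2]>.08)];cap.append(np.median(qp[:,2]))
print(np.mean(F,0),np.std(F,0),np.mean(Z),np.std(Z),"cap",np.mean(cap[::2]),"post",np.mean(cap[1::2]),len(q),len(qp))
cv2.imwrite("pics/s15.png",cv2.resize(a[290:410,190:350],(800,600),interpolation=cv2.INTER_CUBIC))
E
```

```text
clock: 24.8
tcp_pos: [0.5718, 0.3152, 0.1645]
eef_rot: [-0.0, 1.0, -0.001, 0.001]
ft_force: [-4.5, -2.2, 10.1]
gripper_width: -0.0001
[-4.35802265 -2.16985234  9.92294567] [0.69228504 0.64611807 0.64625451] 0.16453227298429637 1.4760416086830129e-05 cap 0.09325779932624016 post 0.28835875408930484 200 76
```

View pics/s15.png

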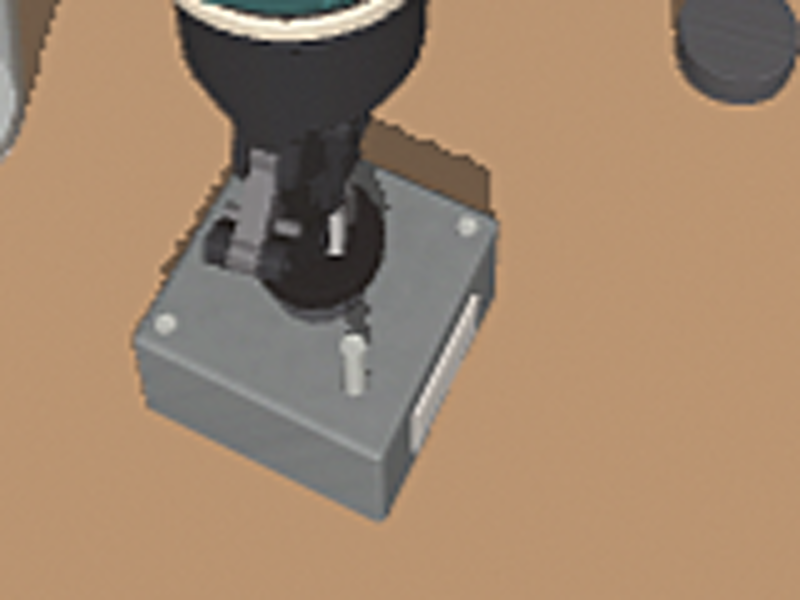

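```bash
python3 -m handwheel '[[[0,0,0.1],[0,0,0],1],[[0,0,0.18],[0,0,0],1],[[0,0,0.18],[0,0,0],1],[[0,0,0.18],[0,0,0],1],[[0,0,0.18],[0,0,0],1],[[0,0,0.18],[0,0,0],1]]'
python3 - <<'E'
from h import *
F=[];Z=[];c=[];po=[]
for i in range(20):
    a,d=vision.snapshot("side");p,R,s=tool();F.append(s["ft_force"]);Z.append(p[2])
    P=cloud("side",d,np.ones_like(d,bool));k=np.hypot(P[:,0]-.572,P[:,1]-.3155)
    q=P[(k<.023)&(P[:,2]>.075)&(P[:,2]<.1)];c.append(np.median(q[:,2]))
    kp=np.hypot(P[:,0]-.5472,P[:,1]-.350);qp=P[(kp<.006)&(P[:,2]>.083)&(P[:,2]<.1)];po.append(np.median(qp[:,2]))
print(s["clock"],np.mean(F,0),p,np.mean(Z),"cap",np.mean(c),"post",np.mean(po),len(qp))
cv2.imwrite("pics/s16.png",cv2.resize(a[290:410,190:350],(800,600),interpolation=cv2.INTER_CUBIC))
a,d=vision.snapshot("scene");cv2.imwrite("pics/c16.png",a)
E
```

```text
clock: 26.15
tcp_pos: [0.5718, 0.3152, 0.1628]
eef_rot: [-0.0, 1.0, -0.0, 0.001]
ft_force: [-4.3, -2.8, 10.2]
gripper_width: 0.0
27.15 [-4.6150566  -2.29143463 10.4077866 ] [0.57180915 0.31516907 0.16283395] 0.16282559546914427 cap 0.09151097777705536 post 0.09072854170597777 29
```

View pics/c16.png

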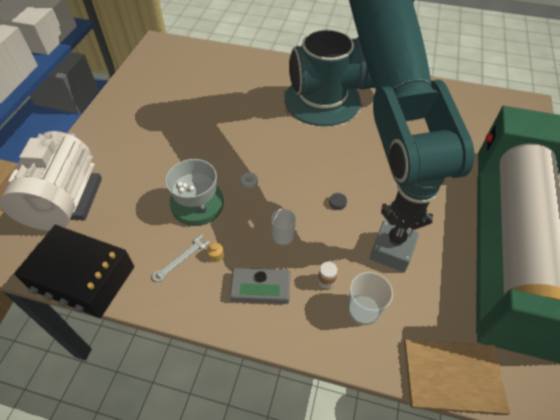

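View pics/s16.png

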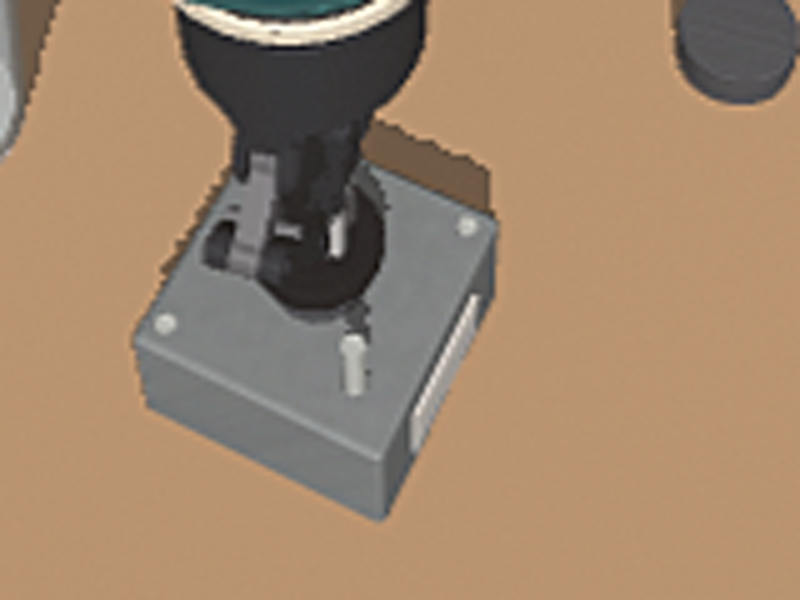

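```bash
python3 -m handwheel '[[[0,0,0.04],[0,0,0],1],[[0,0,0.04],[0,0,0],1],[[0,0,0.04],[0,0,0],1],[[0,0,0.04],[0,0,0],1]]'
python3 - <<'E'
from h import *
F=[];c=[]
for i in range(16):
    a,d=vision.snapshot("side");p,R,s=tool();F.append(s["ft_force"])
    P=cloud("side",d,np.ones_like(d,bool));k=np.hypot(P[:,0]-.572,P[:,1]-.3155)
    q=P[(k<.023)&(P[:,2]>.075)&(P[:,2]<.1)];c.append(np.median(q[:,2]))
print(s["clock"],np.mean(F,0),p,"cap",np.mean(c))
r.hand_in()
E
```

```text
clock: 27.7
tcp_pos: [0.5718, 0.3152, 0.1625]
eef_rot: [-0.0, 1.0, -0.0, 0.001]
ft_force: [-4.4, -1.9, 10.6]
gripper_width: -0.0001
28.5 [-4.69177148 -2.30650429 10.52156856] [0.57178788 0.31517116 0.16241723] cap 0.09113311484481515
the job is handed in; nothing more can be done
```

The six balls are in the mill's bowl, the empty cup stands upright back at its original spot, and the job was handed in at 28.5 s with the robot holding the plunger at about half travel.

- **Balls and cup:** An overhead wrist picture after the pour showed all six balls in the bowl. The cup was empty and upright, and the bystanders looked to be in their original places.
- **Plunger:** The closed fingertips hold the cap down with 10.5 N, against 11 N expected at half travel. The three checks put the cap between about 0.6 mm below and 1 mm above the post top, which is at 90 mm:

| Check | Cap top (mm) |
|---|---|
| Arm position | 89.4 |
| Camera depth, corrected for its reading of the released cap | 90.1 |
| Force and spring figures | about 91 |

- **Still open:** The plunger never came near fully home. A steady sideways force of about 5 N remained on the tool while pressing; the held position did not drift.

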